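Pile and clamp switch plates in the drying press

ROBOT

A 7-joint arm with a two-finger parallel gripper is mounted at the origin on the work surface. World frame = base frame: x ahead of the robot, y to its left, z up, the work surface at z = 0. Lengths are in m, angles in rad, forces in N, time in s.
With the tool pointing down it reaches from about 0.4 to 0.925 m from the base axis. Payload 4.1 kg.
Tool frame: the origin (TCP) lies at the very end of the fingers, on their centre line; the grasp point (between the pads) lies env.grasp_offset behind it (env.grasp_offset is the distance from the TCP to the grasp point, in m); z points along the fingers, y is the line along which they close (so a half turn about z gives the same grasp; the last joint's range is limited). The gripper opens to 85 mm and grips with 20 to 120 N. Pads are 22 mm wide; open, the fingers measure 114 mm over their backs; the gripper's body (76 mm by 85 mm) begins 54 mm behind the grasp point. The pads swing forward as they close: fully open they stand 13 mm farther back than shut.
Start: joints at [-1.444, 0.398, 0.045, 1.537, -0.019, 1.207, -0.051], TCP at [0.146, 0.634, 0.231] pointing down, gripper open.
Joint ranges: [-2.82, 2.82], [-0.49, 2.23], [-1.37, 1.46], [0, 2.46], [-1.36, 4.5], [0.23, 2], [-2.94, 2.94]. Speed limits (rad/s): [2.57, 2.57, 3.14, 3.14, 3.14, 3.14, 3.14].

INTERFACE

Orientations are given as a unit quaternion [x, y, z, w].
In Python, from workcell import readout, get_image, calibration, sign_off, env gives the robot as it stands.
- The arm moves only by the tool apply_moves, never from a script. Its argument "deltas" is text: rows parted by semicolons, each of 7 numbers parted by spaces: the shift along the tool's x, y, z in fractions of the full range, 1 being 60 cm, then the turn, a rotation vector about the tool's x, y, z in a scale on which 1.0 is pi rad, then the opening, from 0 (shut) to 1 (fully open). A call has 1 to 8 rows; each row is the pose to reach, as a shift and turn from the pose commanded when the call began, along the tool's axes at that moment; what a row does not reach only later rows make up. A row lasts 1/10 s, in which the tool goes at most 50 mm and 8.59 degrees, less where a joint would pass 70% of its speed; a pose out of reach is approached as far as the arm can. A shift or turn number past 1, either way, is cut back to 1. A call with a gripper value outside its range is refused whole. The fingers move at their own pace and stop on an object; "force" is the grip in N (left out, the last holds). Time passes only in rows, so rows that repeat a pose let the fingers close. It gives the time, the measured TCP pose, the force, the opening and the grip force at its end, in the units of the state.
- readout.observe(): the state, without advancing time (a new reading comes with each control period).
- get_image(name): name is "side" or "top"; returns the picture (420x560x3 uint8, red, green, blue); there is no depth.
- calibration(name): a dict with "fx", "fy", "cx", "cy" (pixels), "R" (3x3) and "t" (3): a world point X has camera coordinates R X + t. Camera axes: x right, y down, z forward; pixel columns grow to the right and rows downward; lengths in m; the calibration is good to about 2 mm. A picture is of the moment at which its call begins. calibration takes no time and is no camera call.
- sign_off(): hands the job in; it is judged then, once.
The state is a dict: "t": time; "joints": joint angles; "joint_velocities": joint speeds; "joint_torque": joint torques, N m; "position": TCP position; "ee_rot": TCP orientation; "wrist_force": force on the tool from outside, world axes, zero at the start; "moment": the same for the moment, N m; "finger_gap": finger opening in m; "gripper_force": force on a finger pad.
Only numpy, scipy, OpenCV 4.12 (cv2) and the standard library are available. Lean on these libraries where they do the work, as an engineer would, in place of code of your own. Each camera call takes 0.05 s, during which the arm holds its last target. There are 200 camera calls.

TASK

Load the drying press: draw its bed all the way out, pile all the grey switch plates squarely on the bed's red outline with one brown sheet between each two plates (none under the first or over the last), and lay the dark wooden cover board on top. Then slide the bed fully home under the screw and turn the red-ended T-handle clockwise until the foot firmly presses the pile and the handle clearly resists, without forcing it further; let go. Spare sheets stay off the press, and leave the other ware and the brush where they are.

Things in the scene. Friction and masses are not known exactly. Their poses are not given: they have to be found in the camera images.
- plate1: grey unfired porcelain double switch plate, 62 (x) by 120 (y) by 14 mm thick, flat, both faces alike with two round marks; 0.17 to 0.34 kg; two or three of plate1..plate3 are present; they start side by side on one of the two boards (each board 18 mm thick). Origin: centre of the underside, z up
- plate2: grey unfired porcelain double switch plate, 62 (x) by 120 (y) by 14 mm thick, flat, both faces alike with two round marks; 0.17 to 0.34 kg; two or three of plate1..plate3 are present; they start side by side on one of the two boards (each board 18 mm thick). Origin: centre of the underside, z up
- plate3: grey unfired porcelain double switch plate, 62 (x) by 120 (y) by 14 mm thick, flat, both faces alike with two round marks; 0.17 to 0.34 kg; two or three of plate1..plate3 are present; they start side by side on one of the two boards (each board 18 mm thick). Origin: centre of the underside, z up
- sheet1: brown separator sheet, rigid fibreboard, 64 (x) by 126 (y) by 6 mm, 50 g; the three sheets start in one pile on the other board, any may be used. Origin: centre of the underside, z up
- sheet2: brown separator sheet, rigid fibreboard, 64 (x) by 126 (y) by 6 mm, 50 g; the three sheets start in one pile on the other board, any may be used. Origin: centre of the underside, z up
- sheet3: brown separator sheet, rigid fibreboard, 64 (x) by 126 (y) by 6 mm, 50 g; the three sheets start in one pile on the other board, any may be used. Origin: centre of the underside, z up
- cover: dark wooden cover board, 64 (x) by 126 (y) by 12 mm, with a lighter wooden block 40 by 40 by 20 mm tall on the middle of its top (grip it there; the press foot bears on it), 0.14 kg, starts on the same board as the sheets. Origin: centre of the underside, z up
- press: the green screw press, fixed, its place and yaw vary. Origin: on the table under the screw axis. Its -x side (towards the robot) is the side the bed comes out of; rails and base reach 200 mm to -x. Two posts at y = +-88 mm (18 mm wide in y, 34 mm in x; 158 mm clear between them) carry a crossbeam 36 mm (x) by 196 mm (y), from 165 to 190 mm above the table, with a 34 mm brass nut on it up to 200 mm
- bed (a joint): sliding bed of the press, m: 0 = fully home against its stop, centred under the screw; 0.14 = fully drawn out towards -x of the press, where it may be loaded from above. Stays where it is left, slides with about 2 to 3 N
- bed_centre (a point): centre of the bed's top face (30 mm above the table; bed plate 104 by 150 mm) and of the red outline (68 by 128 mm) drawn on it; axes as the press: plates, sheets and cover lie with their x along this x (either way round), between four upright steel guide pins, 8 mm diameter, 69 mm tall above the bed, at x = +-46, y = +-55 mm (84 mm clear between them in x)
- bed_knob (a point): centre of the top of the bed's black round upright knob, 24 mm diameter, 40 mm tall (top 68 mm above the table), 110 mm to -x from the bed's centre: pinch it to pull or push the bed
- screw (a joint): turn of the screw, rad: 0 = fully up, grows clockwise from above to 8.4; handle and foot sink 5 mm per rad. Turns freely with about 0.12 Nm, stays where left; once the foot bears on the pile its spring adds 60 N of press and 0.3 Nm per further rad (let go, it eases back to about 30 N at most). 20 to 80 N (0.4 to 1.3 rad past touching) is a proper clamping; above 120 N it is forced
- handle (a point): centre of the T-handle's steel crossbar on the screw axis: bar 90 mm long along this point's x, 14 mm wide (y), 18 mm tall (z), red balls of 20 mm on its ends; below it a round spindle of 14 mm. 262 mm above the table when the screw is at 0, sinks 5 mm per rad. Grip the bar across its middle from above and turn about the vertical
- foot_face (a point): centre of the underside of the press foot, a steel disc of 58 mm diameter; 130 mm above the table when the screw is at 0, sinks 5 mm per rad until it meets the pile (top of a full pile of 3 plates with the cover and its block: 116 mm above the table, of 2 plates: 96 mm)
- foot (a joint): spring travel of the foot, m: 0 = hanging free, 0.001 for each 12 N of press
- base1: grey round porcelain switch base, 84 mm diameter, 50 mm tall, loose; not part of the job. Origin: centre of the underside
- base2: grey round porcelain switch base, 84 mm diameter, 50 mm tall, loose; not part of the job. Origin: centre of the underside
- base3: grey round porcelain switch base, 84 mm diameter, 50 mm tall, loose; not part of the job. Origin: centre of the underside
- turnknob1: small grey porcelain turn-knob (ball with two arms), 94 mm long in y, 33 mm tall, loose; not part of the job. Origin: centre of the underside
- turnknob2: small grey porcelain turn-knob (ball with two arms), 94 mm long in y, 33 mm tall, loose; not part of the job. Origin: centre of the underside
- turnknob3: small grey porcelain turn-knob (ball with two arms), 94 mm long in y, 33 mm tall, loose; not part of the job. Origin: centre of the underside
- brush: brush, 170 mm long, loose; not part of the job. Origin: underside

How it is judged:
On the way, in this order (a step that is already met when the one before it is completed fails the run):
1. the pile stands complete on the bed: plates with one sheet between each two, cover on top, let go (horizontal distance between each of plate1, plate2, plate3, cover and bed_centre below 0.013 m and angle between the x axis of each of plate1, plate2, plate3, cover and the x axis of bed_centre, either way round below 0.16 rad and angle between each of plate1, plate2, plate3, cover's own z axis and vertical below 0.08 rad and (z of plate1 in the frame of bed_centre between -0.0035 and 0.0035 m or z of plate1 in the frame of bed_centre between 0.0165 and 0.0235 m or z of plate1 in the frame of bed_centre between 0.0365 and 0.0435 m) and (z of plate2 in the frame of bed_centre between -0.0035 and 0.0035 m or z of plate2 in the frame of bed_centre between 0.0165 and 0.0235 m or z of plate2 in the frame of bed_centre between 0.0365 and 0.0435 m) and (z of plate3 in the frame of bed_centre between -0.0035 and 0.0035 m or z of plate3 in the frame of bed_centre between 0.0165 and 0.0235 m or z of plate3 in the frame of bed_centre between 0.0365 and 0.0435 m) and (horizontal distance between sheet1 and bed_centre above 0.1 m or (horizontal distance between sheet1 and bed_centre below 0.013 m and angle between the x axis of sheet1 and the x axis of bed_centre, either way round below 0.16 rad and angle between sheet1's own z axis and vertical below 0.08 rad and z of sheet1 in the frame of bed_centre between 0.0105 and 0.0175 m) or (horizontal distance between sheet1 and bed_centre below 0.013 m and angle between the x axis of sheet1 and the x axis of bed_centre, either way round below 0.16 rad and angle between sheet1's own z axis and vertical below 0.08 rad and z of sheet1 in the frame of bed_centre between 0.0305 and 0.0375 m)) and (horizontal distance between sheet2 and bed_centre above 0.1 m or (horizontal distance between sheet2 and bed_centre below 0.013 m and angle between the x axis of sheet2 and the x axis of bed_centre, either way round below 0.16 rad and angle between sheet2's own z axis and vertical below 0.08 rad and z of sheet2 in the frame of bed_centre between 0.0105 and 0.0175 m) or (horizontal distance between sheet2 and bed_centre below 0.013 m and angle between the x axis of sheet2 and the x axis of bed_centre, either way round below 0.16 rad and angle between sheet2's own z axis and vertical below 0.08 rad and z of sheet2 in the frame of bed_centre between 0.0305 and 0.0375 m)) and (horizontal distance between sheet3 and bed_centre above 0.1 m or (horizontal distance between sheet3 and bed_centre below 0.013 m and angle between the x axis of sheet3 and the x axis of bed_centre, either way round below 0.16 rad and angle between sheet3's own z axis and vertical below 0.08 rad and z of sheet3 in the frame of bed_centre between 0.0105 and 0.0175 m) or (horizontal distance between sheet3 and bed_centre below 0.013 m and angle between the x axis of sheet3 and the x axis of bed_centre, either way round below 0.16 rad and angle between sheet3's own z axis and vertical below 0.08 rad and z of sheet3 in the frame of bed_centre between 0.0305 and 0.0375 m)) and z of cover in the frame of plate1 above 0.01 m and z of cover in the frame of plate2 above 0.01 m and z of cover in the frame of plate3 above 0.01 m and (z of cover in the frame of plate1 between 0.0105 and 0.0175 m or z of cover in the frame of plate2 between 0.0105 and 0.0175 m or z of cover in the frame of plate3 between 0.0105 and 0.0175 m) and contact force between the fingers and plate1 below 0.2 N and contact force between the fingers and plate2 below 0.2 N and contact force between the fingers and plate3 below 0.2 N and contact force between the fingers and sheet1 below 0.2 N and contact force between the fingers and sheet2 below 0.2 N and contact force between the fingers and sheet3 below 0.2 N and contact force between the fingers and cover below 0.2 N), for 0.2 s.
2. the bed with the pile is fully home under the screw (value of joint bed below 0.008 m), for 0.2 s.
3. the foot presses on the cover (contact force between foot and cover above 12 N), for 0.2 s.
At the end, for the whole second after the job is handed in: Plates piled on the bed (centres within 13 mm of the outline's, square within 0.16 rad, flat), one sheet between each two, cover directly on the last plate, spare sheets over 100 mm away; bed within 8 mm of home; foot pressing the cover with over 12 N; at rest (contact force between foot and cover above 12 N and value of joint bed below 0.008 m and horizontal distance between each of plate1, plate2, plate3, cover and bed_centre below 0.013 m and angle between the x axis of each of plate1, plate2, plate3, cover and the x axis of bed_centre, either way round below 0.16 rad and angle between each of plate1, plate2, plate3, cover's own z axis and vertical below 0.08 rad and (z of plate1 in the frame of bed_centre between -0.0035 and 0.0035 m or z of plate1 in the frame of bed_centre between 0.0165 and 0.0235 m or z of plate1 in the frame of bed_centre between 0.0365 and 0.0435 m) and (z of plate2 in the frame of bed_centre between -0.0035 and 0.0035 m or z of plate2 in the frame of bed_centre between 0.0165 and 0.0235 m or z of plate2 in the frame of bed_centre between 0.0365 and 0.0435 m) and (z of plate3 in the frame of bed_centre between -0.0035 and 0.0035 m or z of plate3 in the frame of bed_centre between 0.0165 and 0.0235 m or z of plate3 in the frame of bed_centre between 0.0365 and 0.0435 m) and (horizontal distance between sheet1 and bed_centre above 0.1 m or (horizontal distance between sheet1 and bed_centre below 0.013 m and angle between the x axis of sheet1 and the x axis of bed_centre, either way round below 0.16 rad and angle between sheet1's own z axis and vertical below 0.08 rad and z of sheet1 in the frame of bed_centre between 0.0105 and 0.0175 m) or (horizontal distance between sheet1 and bed_centre below 0.013 m and angle between the x axis of sheet1 and the x axis of bed_centre, either way round below 0.16 rad and angle between sheet1's own z axis and vertical below 0.08 rad and z of sheet1 in the frame of bed_centre between 0.0305 and 0.0375 m)) and (horizontal distance between sheet2 and bed_centre above 0.1 m or (horizontal distance between sheet2 and bed_centre below 0.013 m and angle between the x axis of sheet2 and the x axis of bed_centre, either way round below 0.16 rad and angle between sheet2's own z axis and vertical below 0.08 rad and z of sheet2 in the frame of bed_centre between 0.0105 and 0.0175 m) or (horizontal distance between sheet2 and bed_centre below 0.013 m and angle between the x axis of sheet2 and the x axis of bed_centre, either way round below 0.16 rad and angle between sheet2's own z axis and vertical below 0.08 rad and z of sheet2 in the frame of bed_centre between 0.0305 and 0.0375 m)) and (horizontal distance between sheet3 and bed_centre above 0.1 m or (horizontal distance between sheet3 and bed_centre below 0.013 m and angle between the x axis of sheet3 and the x axis of bed_centre, either way round below 0.16 rad and angle between sheet3's own z axis and vertical below 0.08 rad and z of sheet3 in the frame of bed_centre between 0.0105 and 0.0175 m) or (horizontal distance between sheet3 and bed_centre below 0.013 m and angle between the x axis of sheet3 and the x axis of bed_centre, either way round below 0.16 rad and angle between sheet3's own z axis and vertical below 0.08 rad and z of sheet3 in the frame of bed_centre between 0.0305 and 0.0375 m)) and z of cover in the frame of plate1 above 0.01 m and z of cover in the frame of plate2 above 0.01 m and z of cover in the frame of plate3 above 0.01 m and (z of cover in the frame of plate1 between 0.0105 and 0.0175 m or z of cover in the frame of plate2 between 0.0105 and 0.0175 m or z of cover in the frame of plate3 between 0.0105 and 0.0175 m) and linear speed of each of plate1, plate2, plate3, cover below 0.02 m/s); the robot touches nothing.
It fails at once if the screw is forced: the foot presses with more than 120 N (contact force between foot and anything else above 120 N).
It fails at once if other ware or the brush is shifted by more than 40 mm (distance of any of base1, base2, base3, turnknob1, turnknob2, turnknob3, brush from where it was at the start of the episode above 0.04 m).
Of plate1, plate2, plate3 only 2 to 3 are there at a start; the rules pass over those that are not, and their reading is None.
At some moment in a run one of cover may be knocked a few centimetres aside while the robot is not near it.
Once in a run the grip may slacken for a moment while it holds something.
It also fails if it takes over 210 s, if anything falls off the work surface, if the arm or the gripper's body presses on something with over 40 N, if the wrist force passes 120 N, or if a joint passes its speed limit or range.

## Working session

There is one attempt and no reset: what is moved stays moved. The work goes in short steps, Python scripts to look and compute and a tool call to move; the robot and the scene stay as the last step left them, time stands still between calls to the robot, and variables do not carry over. Pictures are saved under pics/ and viewed, at most 14 in all, crops included, and the job is handed in when it is done.

Besides the shell and the picture viewer there is one more tool, called as a command line: name --argument value ..., lists and objects as JSON in quotes. apply_moves: Moves the arm, as the interface text tells. Its arguments: {"type":"object","properties":{"deltas":{"type":"string"},"force":{"type":"number"}},"required":["deltas"]}

```bash
ls; mkdir -p pics; python3 - <<'E'
from workcell import readout, get_image, calibration, env
import cv2
print(readout.observe()); print(env.grasp_offset)
for n in("side","top"):
    im=get_image(n); cv2.imwrite(f"pics/{n}0.png",im[:,:,::-1]); print(n,calibration(n))
E
```

```text
pics
{'t': 0.0, 'joints': array([-1.44401776,  0.39920015,  0.04503436,  1.53790438, -0.01872984,
        1.2068748 , -0.05064501]), 'joint_velocities': array([-0.00088263, -0.00086652, -0.00021438, -0.00216158, -0.00035866,
        0.00136081,  0.00026309]), 'joint_torque': array([ 7.23755129e-04, -4.75125325e+01,  1.36504333e+00, -2.54224634e+01,
        1.17743641e-02,  9.58810968e-03, -1.49801963e-06]), 'position': array([0.14533988, 0.63288635, 0.23024734]), 'ee_rot': array([ 1.12572328e-01,  9.93643047e-01, -9.80813734e-04, -5.65048394e-05]), 'wrist_force': array([0.67798184, 0.11765433, 0.05025964]), 'moment': array([ 0.04232625,  0.0301161 , -0.06987001]), 'gripper_force': 0.0, 'finger_gap': 0.08490377460162306}
0.0187
side {'fx': 440.8394843548612, 'fy': 440.8394843548612, 'cx': 271.195920849893, 'cy': 213.84612928500707, 'R': array([[ 0.98601342, -0.16593813, -0.01555876],
       [-0.1073746 , -0.56106775, -0.82077627],
       [ 0.12746856,  0.81096703, -0.57103787]]), 't': array([-0.54030363,  0.24060949,  1.30921625])}
top {'fx': 408.22569877585124, 'fy': 408.22569877585124, 'cx': 276.925826026814, 'cy': 207.54458501950182, 'R': array([[-0.00970016, -0.99981663,  0.016511  ],
       [-0.9886183 ,  0.00710983, -0.15027745],
       [ 0.1501325 , -0.01778079, -0.98850598]]), 't': array([0.0739658 , 0.56876009, 1.1701388 ])}
```

View pics/side0.png

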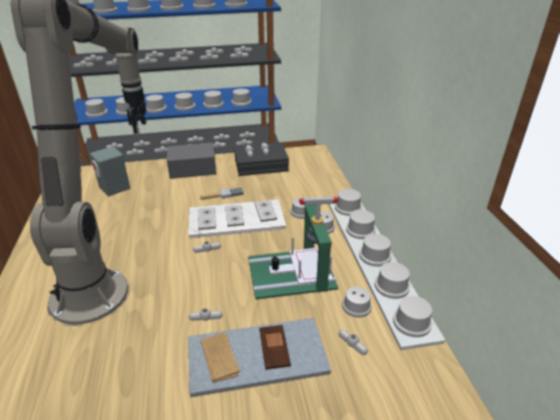

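View pics/top0.png

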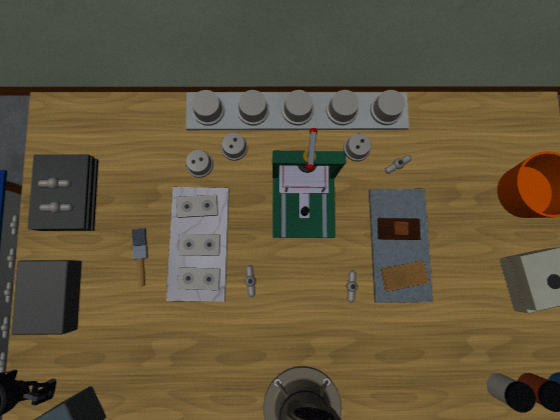

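The side view shows three grey plates on a white board (about px 207,218 / 234,215 / 265,210), the sheet pile at 219,356, the cover at 274,346, the press at 300,260 and the knob at 275,262. In the top view, +x is up and +y is left: plates at (197,206), (199,245), (198,279), cover at (401,229), sheets at (404,275), knob at (305,211), handle bar (313,130)-(309,167), and the bed looks home.

```bash
cat > h.py <<'E'
import numpy as np, cv2
from workcell import readout, get_image, calibration
def ray(n,uv):
    c=calibration(n);R,t=np.array(c["R"]),np.array(c["t"])
    d=R.T@np.array([(uv[0]-c["cx"])/c["fx"],(uv[1]-c["cy"])/c["fy"],1]);return -R.T@t,d
def onz(n,uv,z):
    o,d=ray(n,uv);return (o+d*(z-o[2])/d[2])
def proj(n,X):
    c=calibration(n);p=np.array(c["R"])@X+c["t"];return np.array([c["fx"]*p[0]/p[2]+c["cx"],c["fy"]*p[1]/p[2]+c["cy"]])
def tri(uvt,uvs):
    (o1,d1),(o2,d2)=ray("top",uvt),ray("side",uvs)
    d1/=np.linalg.norm(d1);d2/=np.linalg.norm(d2)
    s=np.linalg.lstsq(np.c_[d1,-d2],o2-o1,rcond=None)[0]
    a,b=o1+d1*s[0],o2+d2*s[1];return (a+b)/2,np.linalg.norm(a-b)
def rectw(n,cnt,z):
    P=np.array([onz(n,p,z)[:2] for p in cnt.reshape(-1,2).astype(float)])
    (c,wh,a)=cv2.minAreaRect((P*1e3).astype(np.float32));
    if wh[0]>wh[1]: wh=wh[::-1];a+=90
    a=(a+90)%180-90   # direction of short side vs world x, deg
    return np.round(c,1),np.round(wh,1),round(a,1)
E
python3 - <<'E'
import cv2
t=cv2.imread("pics/top0.png");s=cv2.imread("pics/side0.png")
for n,im in(("top",t),("side",s)):
    h=cv2.cvtColor(im,cv2.COLOR_BGR2HSV)
    P={"top":dict(plate=(188,212),plateb=(198,245),board=(175,225),cover=(385,230),block=(401,228),sheet=(404,275),gboard=(380,255),knob=(305,211),bed=(300,178),bed2=(300,189)),"side":dict(plate=(207,218),board=(220,228),cover=(270,350),block=(274,340),sheet=(219,356),gb=(300,350),knob=(275,262))}[n]
    for k,(u,v) in P.items(): print(n,k,h[v,u],im[v,u])
a=cv2.resize(t[90:310,160:440],None,fx=2.85,fy=2.7,interpolation=cv2.INTER_CUBIC)
cv2.imwrite("pics/tc.png",a)
b=cv2.resize(s[180:400,180:380],None,fx=2.7,fy=2.7,interpolation=cv2.INTER_CUBIC)
cv2.imwrite("pics/sc.png",b)
E
```

```text
top plate [ 25  12 123] [117 122 123]
top plateb [ 17  14 127] [120 124 127]
top board [120  12 143] [143 136 136]
top cover [  7 162  33] [12 17 33]
top block [ 13 193  86] [21 50 86]
top sheet [ 17 152  94] [38 69 94]
top gboard [98 42 90] [90 86 75]
top knob [30 60 17] [13 17 17]
top bed [122  29 141] [141 125 126]
top bed2 [113  30 145] [145 132 128]
side plate [ 30   1 188] [187 188 188]
side board [  0   0 233] [233 233 233]
side cover [ 12 139  79] [36 53 79]
side block [ 12 131 154] [ 75 107 154]
side sheet [ 17 106 176] [103 144 176]
side gb [106  31 174] [174 163 153]
side knob [110  33  23] [23 21 20]
```

View pics/tc.png

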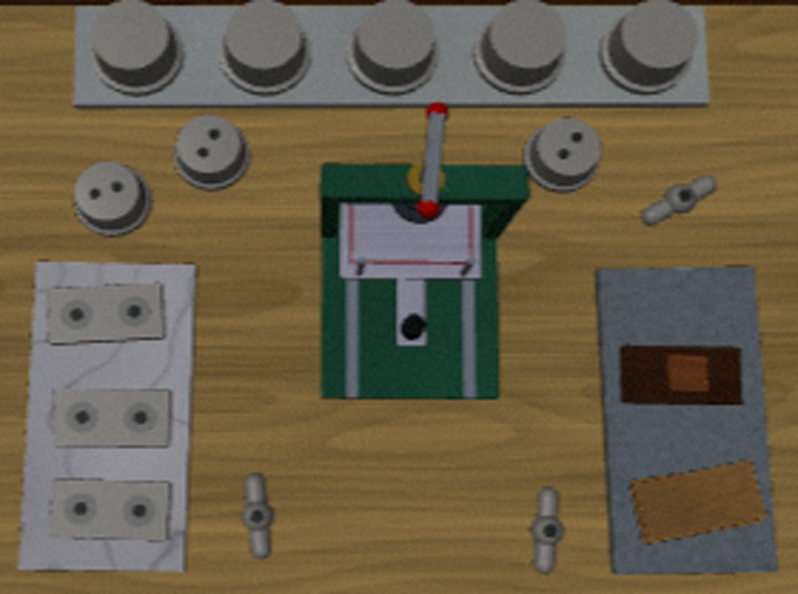

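View pics/sc.png

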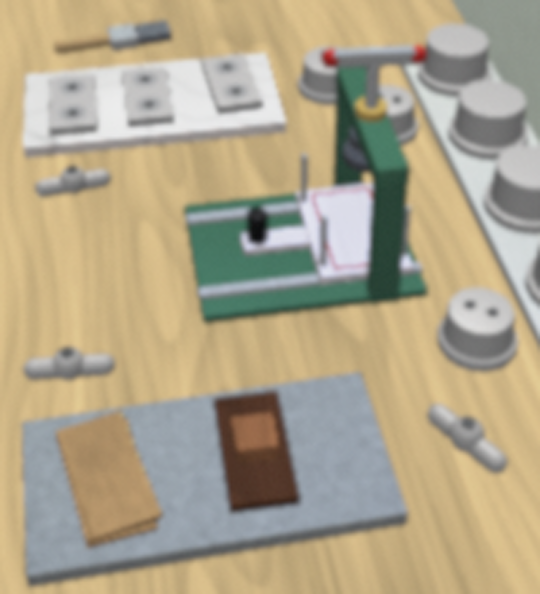

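The top crop shows plate marks (77,313)/(134,311), (82,417)/(141,417), (80,509)/(140,511), the cover at (681,375) and the sheets at (697,502), slightly turned. The knob is at (413,326) and the red balls at (437,109) and (428,209). The bed is home, with its pins at (361,266) and (467,268). The side crop agrees.

```bash
cat > m0.py <<'E'
from h import *
t=get_image("top")[:,:,::-1].copy();s=get_image("side")[:,:,::-1].copy()
def cents(im,box,fn,amin=4):
    x0,y0,x1,y1=box;c=cv2.resize(im[y0:y1,x0:x1],None,fx=4,fy=4,interpolation=cv2.INTER_CUBIC)
    m=fn(cv2.cvtColor(c,cv2.COLOR_BGR2HSV).astype(int)).astype(np.uint8)
    cn,_=cv2.findContours(m,cv2.RETR_EXTERNAL,cv2.CHAIN_APPROX_NONE);o=[]
    for k in cn:
        if cv2.contourArea(k)/16>amin:
            M=cv2.moments(k);o.append((np.array([M["m10"]/M["m00"],M["m01"]/M["m00"]])/4-.375+[x0,y0],cv2.contourArea(k)/16,k.reshape(-1,2)/4-.375+[x0,y0]))
    return o
dark=lambda th:(lambda h:h[:,:,2]<th)
ht=sorted(cents(t,(178,195,222,292),dark(100),3),key=lambda o:(round(o[0][1]/15),o[0][0]))
hs=cents(s,(193,198,282,232),dark(140),2)
print("holes top",[(o[0].round(1),o[1]) for o in ht]);print("side",[(o[0].round(1),o[1]) for o in hs])
red=lambda h:((h[:,:,0]<8)|(h[:,:,0]>172))&(h[:,:,1]>170)&(h[:,:,2]>60)
rt=cents(t,(295,120,325,175),red);rs=cents(s,(290,190,350,215),red)
print("red",[o[0].round(1) for o in rt],[o[0].round(1) for o in rs])
for a in rt:
    for b in rs:
        X,e=tri(a[0],b[0]);print(X.round(4),round(e,4))
cv=cents(t,(376,210,425,250),lambda h:(h[:,:,2]<50),50)
cb=cents(t,(376,210,425,250),lambda h:(h[:,:,2]>62)&(h[:,:,1]>120)&(h[:,:,0]<20),20)
cvs=cents(s,(255,320,295,375),lambda h:(h[:,:,2]<115),100)
cbs=cents(s,(255,320,295,350),lambda h:(h[:,:,2]>115)&(h[:,:,1]>110),20)
for o in cv: print("cover",rectw("top",o[2],.030),o[0])
for o in cb: print("block",rectw("top",o[2],.050),o[0]); 
for o in cbs: print("block side",o[0],o[1],[(tri(c[0],o[0])) for c in cb])
sh=cents(t,(376,255,432,297),lambda h:(h[:,:,1]>100)&(h[:,:,0]<25),100)
for o in sh: print("sheet",rectw("top",o[2],.036),o[0])
kn=cents(t,(296,200,316,222),dark(45),10)
for o in kn: print("knob",o[0],o[1],onz("top",o[0],.068))
pr=cents(t,(265,140,350,245),lambda h:(abs(h[:,:,0]-75)<20)&(h[:,:,1]>120),100)
for o in pr: print("press green",o[1],o[2].min(0),o[2].max(0))
rl=cents(t,(276,190,336,238),lambda h:(h[:,:,1]<60)&(h[:,:,2]>80),20)
for o in rl:
    v=cv2.fitLine(np.array([onz("top",p,.02)[:2] for p in o[2]],np.float32),cv2.DIST_HUBER,0,.001,.001).ravel();print("rail",o[0],o[1],v)
E
python3 m0.py
```

```text
holes top [(array([216.3, 200.2]), 7.9375), (array([186.4, 206. ]), 24.125), (array([198.3, 215.7]), 35.4375), (array([206.6, 204.9]), 25.59375), (array([188.4, 244. ]), 23.875), (array([208.8, 244.2]), 26.625), (array([219.1, 240.3]), 6.625), (array([208.3, 254.9]), 7.03125), (array([219.1, 273.2]), 5.5), (array([187.8, 278. ]), 25.25), (array([208.4, 278.8]), 26.78125), (array([218.4, 284.7]), 9.25)]
side [(array([206.5, 227.7]), 19.53125), (array([235.3, 224.4]), 17.0), (array([206.5, 221.3]), 4.34375), (array([268.5, 219.3]), 16.40625), (array([234.8, 218.1]), 3.09375), (array([266.9, 213.2]), 3.375), (array([206.4, 211.8]), 3.75), (array([233.3, 208.8]), 2.78125), (array([263.6, 204.3]), 2.53125), (array([204.2, 197.9]), 3.71875)]
red [array([309.7, 166.8]), array([313. , 129.7])] [array([301.5, 201.4]), array([335.3, 199.9])]
[ 0.6372 -0.009   0.2586] 0.0013
[ 0.6864 -0.0178  0.2503] 0.0909
[ 0.6783 -0.0153  0.2778] 0.0915
[ 0.7325 -0.0192  0.2587] 0.0019
cover (array([ 505. , -294.3]), array([ 65.2, 128.1]), -1.6) [398.30368484 228.64459878]
block (array([ 505.7, -295.1]), array([39.1, 41.5]), -3.3) [400.9350043  227.64524204]
block side [274.0980968  339.46632438] 195.53125 [(array([ 0.50615644, -0.29675675,  0.04541945]), np.float64(4.353630052358946e-05))]
sheet (array([ 367.4, -302.3]), array([ 68.4, 131.7]), 10.2) [404.20679192 275.51199505]
knob [304.68707887 210.70947285] 52.5625 [ 0.5555877  -0.01099217  0.068     ]
press green 1238.6875 [285.875 193.375] [321.625 237.125]
press green 856.25 [313.625 151.125] [344.875 237.125]
press green 845.34375 [272.625 150.875] [306.375 236.625]
rail [324.01393115 214.72131355] 164.3125 [ 0.9998484  -0.01741214  0.5491165  -0.07345393]
rail [296.60384739 203.55897725] 485.3125 [ 0.70107335 -0.71308917  0.5691948   0.01225029]
```

```bash
python3 - <<'E'
from h import *
T=[((186.4,206),(206.6,204.9)),((188.4,244),(208.8,244.2)),((187.8,278),(208.4,278.8))]
S=[((263.6,204.3),(266.9,213.2)),((233.3,208.8),(234.8,218.1)),((206.4,211.8),(206.5,221.3))]
for a,b in zip(T,S):
    X=[tri(p,q) for p,q in zip(a,b)]; print([(x[0].round(4),round(x[1],4)) for x in X])
    Q=[onz("top",p,.032) for p in a]; d=Q[0]-Q[1]; print("  c",((Q[0]+Q[1])/2).round(4),"yaw",np.arctan2(-d[0],d[1]).round(3),"sep",np.hypot(*d[:2]).round(4))
# base edges and beam edges
im=cv2.imread("pics/top0.png");h=cv2.cvtColor(im,cv2.COLOR_BGR2HSV).astype(int)
g=((abs(h[:,:,0]-75)<20)&(h[:,:,1]>120))
L=[];Rr=[]
for v in range(195,235):
    u=np.where(g[v,260:350])[0]+260; L.append(onz("top",(u[0]-.5,v),.01)[:2]);Rr.append(onz("top",(u[-1]+.5,v),.01)[:2])
for P in(L,Rr):
    P=np.array(P); print("edge",np.polyfit(P[:,0],P[:,1],1),P.mean(0))
c=calibration("top");print("cam",-np.array(c["R"]).T@c["t"])
E
```

```text
[(array([0.5775, 0.34  , 0.0286]), np.float64(0.0011)), (array([0.5803, 0.2797, 0.029 ]), np.float64(0.0012))]
  c [0.579  0.3093 0.032 ] yaw 0.048 sep 0.0602
[(array([0.4637, 0.3314, 0.0287]), np.float64(0.0015)), (array([0.4629, 0.2713, 0.0287]), np.float64(0.0008))]
  c [0.4637 0.3008 0.032 ] yaw -0.018 sep 0.0599
[(array([0.3649, 0.331 , 0.0283]), np.float64(0.001)), (array([0.3623, 0.271 , 0.0284]), np.float64(0.0005))]
  c [0.3641 0.3004 0.032 ] yaw -0.048 sep 0.0599
edge [-0.02800106  0.0969686 ] [0.55312421 0.08148054]
edge [-0.02077652 -0.09261078] [ 0.55173674 -0.10407395]
cam [0.38732824 0.09071444 1.24093977]
```

```bash
cat > go.py <<'E'
import sys
from h import *
from scipy.spatial.transform import Rotation as R
def go(*targets):
    o=readout.observe();r=R.from_quat(o["ee_rot"]);M=r.as_matrix();p=o["position"]
    print("t",round(o["t"],2),"pos",p.round(4),"yaw",round(np.arctan2(M[1,1],M[0,1]),3),"gap",round(o["finger_gap"],4),"F",o["wrist_force"].round(1),"g",round(o["gripper_force"],1),"j7",o["joints"][6].round(2))
    for x,y,z,w in targets:
        G=np.c_[[-np.sin(w),np.cos(w),0],[np.cos(w),np.sin(w),0],[0,0,-1]]
        d=M.T@(np.array([x,y,z])-p)*100;rv=R.from_matrix(M.T@G).as_rotvec()
        print(d.round(2),rv.round(3))
if __name__=="__main__":
    a=[float(v) for v in sys.argv[1:]];go(*[a[i:i+4] for i in range(0,len(a),4)])
E
python3 go.py 0.557 -0.011 0.15 -0.022
```

```text
t 0.2 pos [0.1454 0.6332 0.2307] yaw 1.345 gap 0.0856 F [-1.   0.6  0.1] g 0.0 j7 -0.05
[-54.53 -53.57   8.13] [-1.000e-03  1.000e-03  1.367e+00]
```

Units first: shifts go in shares of 60 cm and turns go in shares of pi rad. So -27.2 cm / 60 = -0.4533, -26.8 cm / 60 = -0.4467, 0.68 rad / 3.1416 = 0.2165.

apply_moves --deltas "-0.0567 -0.0558 0 0 0 0.0271 1;-0.1133 -0.1117 0 0 0 0.0541 1;-0.17 -0.1667 0 0 0 0.0812 1;-0.2267 -0.2233 0 0 0 0.1082 1;-0.2833 -0.2783 0 0 0 0.1353 1;-0.34 -0.335 0 0 0 0.1623 1;-0.3967 -0.39 0 0 0 0.1894 1;-0.4533 -0.4467 0 0 0 0.2165 1" --force 60

```text
t: 1.0
position: [0.3513, 0.3097, 0.2314]
ee_rot: [0.439, 0.898, 0.0, -0.0]
wrist_force: [0.7, 0.7, -0.1]
finger_gap: 0.0859
gripper_force: 0.0
```

```bash
python3 go.py 0.557 -0.011 0.15 -0.022
```

```text
t 1.0 pos [0.3513 0.3097 0.2314] yaw 0.662 gap 0.0859 F [ 0.7  0.7 -0.1] g 0.0 j7 -0.12
[-37.94  -3.49   8.12] [ 0.    -0.001  0.684]
```

Scaled: -37.9 cm / 60 = -0.6317, -33.2 cm / 60 = -0.5533, 0.684 rad / 3.1416 = 0.2177.

apply_moves --deltas "-0.0783 -0.0067 0.0167 0 0 0.0271 1;-0.1583 -0.015 0.0333 0 0 0.0541 1;-0.2367 -0.0217 0.05 0 0 0.0815 1;-0.3167 -0.03 0.0667 0 0 0.1089 1;-0.395 -0.0367 0.0833 0 0 0.1359 1;-0.475 -0.0433 0.1 0 0 0.1633 1;-0.5533 -0.0517 0.1167 0 0 0.191 1;-0.6317 -0.0583 0.135 0 0 0.2177 1"

```text
t: 1.8
position: [0.5578, -0.0099, 0.15]
ee_rot: [0.715, 0.699, 0.0, -0.0]
wrist_force: [0.3, 1.1, -0.3]
finger_gap: 0.0854
gripper_force: 0.0
```

apply_moves --deltas "0 0 0.05 0 0 0 1;0 0 0.1 0 0 0 1;0 0 0.15 0 0 0 1;0 0 0.18 0 0 0 1;0 0 0.18 0 0 0 0;0 0 0.18 0 0 0 0;0 0 0.18 0 0 0 0;0 0 0.18 0 0 0 0"

```text
t: 2.6
position: [0.5581, -0.0083, 0.0436]
ee_rot: [0.714, 0.7, 0.001, 0.001]
wrist_force: [-0.1, 0.8, -0.4]
finger_gap: 0.028
gripper_force: 0.0
```

```bash
python3 go.py 0.433 -0.0082 0.042 -0.022
```

```text
t 2.6 pos [ 0.5581 -0.0083  0.0436] yaw -0.019 gap 0.028 F [-0.1  0.8 -0.4] g 0.0 j7 0.26
[ -0.23 -12.5    0.13] [ 0.003 -0.001  0.003]
```

apply_moves --deltas "0 0 0 0 0 0 0;0 0 0 0 0 0 0;0 -0.0333 0 0 0 0 0;0 -0.0667 0 0 0 0 0;0 -0.1 0 0 0 0 0;0 -0.1333 0 0 0 0 0;0 -0.1667 0 0 0 0 0;0 -0.1917 0 0 0 0 0"

```text
t: 3.4
position: [0.4441, -0.0066, 0.0439]
ee_rot: [0.714, 0.7, 0.002, 0.002]
wrist_force: [3.1, -1.5, 5.0]
finger_gap: 0.0221
gripper_force: 63.6
```

Scaled: -1 cm / 60 = -0.0167, -0.5 cm / 60 = -0.0083.

apply_moves --deltas "0 -0.0083 0 0 0 0 0;0 -0.0167 0 0 0 0 0;0 -0.0167 0 0 0 0 0"

```text
t: 3.7
position: [0.4337, -0.0065, 0.0438]
ee_rot: [0.714, 0.7, 0.002, 0.001]
wrist_force: [-0.4, -1.3, 11.8]
finger_gap: 0.0218
gripper_force: 64.2
```

Scaled: -0.8 cm / 60 = -0.0133, -0.4 cm / 60 = -0.0067.

apply_moves --deltas "0 -0.0067 0 0 0 0 0;0 -0.0133 0 0 0 0 0;0 -0.0133 0 0 0 0 0"

```text
t: 4.0
position: [0.4338, -0.0065, 0.044]
ee_rot: [0.714, 0.701, 0.006, 0.009]
wrist_force: [21.0, -2.7, -20.8]
finger_gap: 0.0216
gripper_force: 61.8
```

Scaled: -16 cm / 60 = -0.2667, -12 cm / 60 = -0.2.

apply_moves --deltas "0 0.0117 0 0 0 0 0;0 0.0117 0 0 0 0 1;0 0.0117 0 0 0 0 1;0 0.0117 0 0 0 0 1;0 0.0117 -0.0667 0 0 0 1;0 0.0117 -0.1333 0 0 0 1;0 0.0117 -0.2 0 0 0 1;0 0.0117 -0.2667 0 0 0 1"

```text
t: 4.8
position: [0.4298, -0.0061, 0.2033]
ee_rot: [0.714, 0.7, -0.0, -0.001]
wrist_force: [0.3, 1.0, 0.2]
finger_gap: 0.0856
gripper_force: 0.0
```

```bash
python3 go.py 0.579 0.309 0.15 0.048
```

```text
t 4.8 pos [ 0.4298 -0.0061  0.2033] yaw -0.019 gap 0.0856 F [0.3 1.  0.2] g 0.0 j7 -0.08
[31.79 14.32  5.32] [-0.001 -0.    -0.067]
```

Scaled: 31.8 cm / 60 = 0.53, 27 cm / 60 = 0.45, -0.067 rad / 3.1416 = -0.0213.

apply_moves --deltas "0.075 0.0333 0.0117 0 0 0 1;0.15 0.0667 0.0233 0 0 -0.0032 1;0.225 0.1 0.035 0 0 -0.0095 1;0.3 0.1333 0.0467 0 0 -0.0159 1;0.375 0.1667 0.0583 0 0 -0.0213 1;0.45 0.2 0.07 0 0 -0.0213 1;0.53 0.2383 0.0883 0 0 -0.0213 1;0.53 0.2383 0.0883 0 0 -0.0213 1"

```text
t: 5.6
position: [0.5786, 0.3172, 0.1459]
ee_rot: [0.687, 0.727, -0.0, -0.002]
wrist_force: [-0.2, 0.6, 0.1]
finger_gap: 0.0852
gripper_force: 0.0
```

```bash
cat > bed.py <<'E'
from h import *
import sys
t=get_image("top")[:,:,::-1].copy();s=get_image("side")[:,:,::-1].copy()
cv2.imwrite(f"pics/t{sys.argv[1]}.png",t);cv2.imwrite(f"pics/s{sys.argv[1]}.png",s)
E
python3 bed.py 1; python3 - <<'E'
import cv2,numpy as np
t=cv2.imread("pics/t1.png")[170:310,160:440];s=cv2.imread("pics/s1.png")[190:310,180:360]
a=cv2.resize(t,(800,400),interpolation=cv2.INTER_CUBIC)[:, 150:700];b=cv2.resize(s,(540,360),interpolation=cv2.INTER_CUBIC)
c=np.zeros((600,800,3),np.uint8);c[:300,:412]=cv2.resize(a,(412,300));c[300:,:450]=cv2.resize(b,(450,300))
cv2.imwrite("pics/c1.png",c)
E
python3 go.py 0.579 0.309 0.10 0.048
```

```text
t 5.7 pos [0.5788 0.3106 0.1475] yaw 0.051 gap 0.0856 F [-0.6 -1.2  0.2] g 0.0 j7 -0.26
[-0.16  0.02  4.75] [-0.003  0.002  0.003]
```

View pics/t1.png

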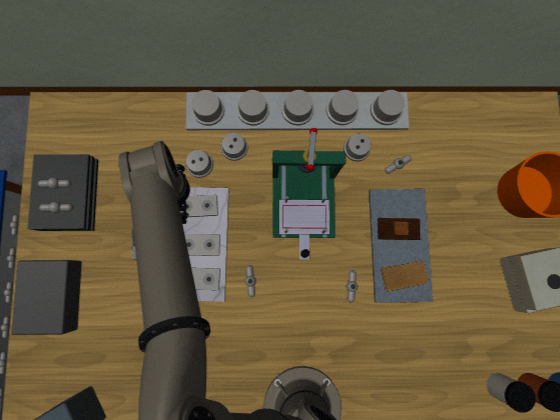

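The top view shows the bed drawn out, with the red outline at about (280-328, 201-232) and the knob at (305,254). The arm is over the first plate, and everything else is untouched.

```bash
cat > outl.py <<'E'
from h import *
def outline(n,box,f):
    im=cv2.imread(f)[box[1]:box[3],box[0]:box[2]]
    c=cv2.resize(im,None,fx=4,fy=4,interpolation=cv2.INTER_CUBIC).astype(int)
    m=((c[:,:,2]-c[:,:,1]>25)&(c[:,:,2]-c[:,:,0]>15)).astype(np.uint8)
    m=cv2.morphologyEx(m,cv2.MORPH_CLOSE,np.ones((9,9),np.uint8))
    k=max(cv2.findContours(m,cv2.RETR_EXTERNAL,cv2.CHAIN_APPROX_NONE)[0],key=cv2.contourArea)
    return k.reshape(-1,2)/4-.375+[box[0],box[1]]
kt=outline("top",(274,195,335,240),"pics/t1.png");ks=outline("side",(262,245,335,290),"pics/s1.png")
print("top",rectw("top",kt,.030),kt.min(0),kt.max(0));print("side",rectw("side",ks,.030),ks.min(0),ks.max(0))
print(tri(cv2.minAreaRect(kt.astype(np.float32))[0],proj("side",np.r_[np.array(rectw("side",ks,.030)[0])/1e3,.03])))
E
python3 outl.py
```

```text
top (array([544.1, -11.5]), array([ 72.5, 132. ]), -0.5) [281.875 204.375] [325.875 228.375]
side (array([557.7,  82.4]), array([32. , 54.2]), 79.4) [261.625 244.625] [278.125 250.875]
(array([ 0.53951554, -0.00567159,  0.10219633]), np.float64(0.00979038397203747))
```

Scaled: 12.85 cm / 60 = 0.2142, 11 cm / 60 = 0.1833.

apply_moves --deltas "-0.0025 0 0.0667 0 0 0 1;-0.0025 0 0.1333 0 0 0 1;-0.0025 0 0.1833 0 0 0 1;-0.0025 0 0.2142 0 0 0 1;-0.0025 0 0.2142 0 0 0 1;-0.0025 0 0.2142 0 0 0 0;-0.0025 0 0.2142 0 0 0 0;-0.0025 0 0.2142 0 0 0 0" --force 60

```text
t: 6.5
position: [0.5811, 0.3074, 0.0236]
ee_rot: [0.69, 0.724, 0.001, 0.0]
wrist_force: [-1.6, -1.2, 5.9]
finger_gap: 0.0594
gripper_force: 63.7
```

```bash
python3 go.py 0.579 0.309 0.10 0.048
```

```text
t 6.5 pos [0.5811 0.3074 0.0236] yaw 0.047 gap 0.0594 F [-1.6 -1.2  5.9] g 63.7 j7 -0.2
[ 0.17 -0.19 -7.64] [ 0.002 -0.001 -0.001]
```

Scaled: -12 cm / 60 = -0.2, -8 cm / 60 = -0.1333.

apply_moves --deltas "0 0 -0.0333 0 0 0 0;0 0 -0.0833 0 0 0 0;0 0 -0.1333 0 0 0 0;0 0 -0.2 0 0 0 0;0 0 -0.2 0 0 0 0"

```text
t: 7.0
position: [0.5844, 0.3089, 0.1481]
ee_rot: [0.69, 0.724, 0.006, 0.002]
wrist_force: [2.2, 0.4, -1.5]
finger_gap: 0.0592
gripper_force: 66.0
```

```bash
python3 go.py 0.544 -0.0133 0.14 -0.02
```

```text
t 7.0 pos [0.5844 0.3089 0.1481] yaw 0.047 gap 0.0592 F [ 2.2  0.4 -1.5] g 66.0 j7 -0.26
[-32.    -5.57   0.55] [ 0.012 -0.007  0.067]
```

Scaled: -32 cm / 60 = -0.5333, -2.2 cm / 60 = -0.0367, 0.067 rad / 3.1416 = 0.0213.

apply_moves --deltas "-0.0667 -0.0117 0 0 0 0.0032 0;-0.1333 -0.0233 0 0 0 0.0064 0;-0.2083 -0.0367 0 0 0 0.0095 0;-0.2833 -0.05 0 0 0 0.0127 0;-0.3583 -0.0633 0 0 0 0.0159 0;-0.4333 -0.0767 0.005 0 0 0.0213 0;-0.5 -0.0883 0.0083 0 0 0.0213 0;-0.5333 -0.0933 0.0083 0 0 0.0213 0"

```text
t: 7.8
position: [0.5374, -0.0198, 0.1356]
ee_rot: [0.716, 0.698, -0.001, 0.0]
wrist_force: [0.6, -0.4, -2.6]
finger_gap: 0.0588
gripper_force: 65.9
```

```bash
python3 go.py 0.544 -0.0133 0.07 -0.02
```

```text
t 7.8 pos [ 0.5374 -0.0198  0.1356] yaw -0.025 gap 0.0588 F [ 0.6 -0.4 -2.6] g 65.9 j7 0.18
[0.68 0.65 6.56] [-0.001  0.002 -0.005]
```

apply_moves --deltas "0 0 0 0 0 0 0;0 0 0 0 0 0 0;0 0 0 0 0 0 0"

```text
t: 8.1
position: [0.5395, -0.0129, 0.1356]
ee_rot: [0.713, 0.701, 0.0, -0.0]
wrist_force: [0.1, 0.2, -3.2]
finger_gap: 0.0594
gripper_force: 65.9
```

```bash
python3 go.py 0.544 -0.0133 0.07 -0.02; python3 bed.py 2; python3 - <<'E'
import cv2
s=cv2.imread("pics/s2.png")[150:350,170:370]
cv2.imwrite("pics/c2.png",cv2.resize(s,(600,600),interpolation=cv2.INTER_CUBIC))
E
```

```text
t 8.1 pos [ 0.5395 -0.0129  0.1356] yaw -0.017 gap 0.0594 F [ 0.1  0.2 -3.2] g 65.9 j7 0.18
[-0.04  0.45  6.56] [-0.    -0.001  0.003]
```

View pics/c2.png

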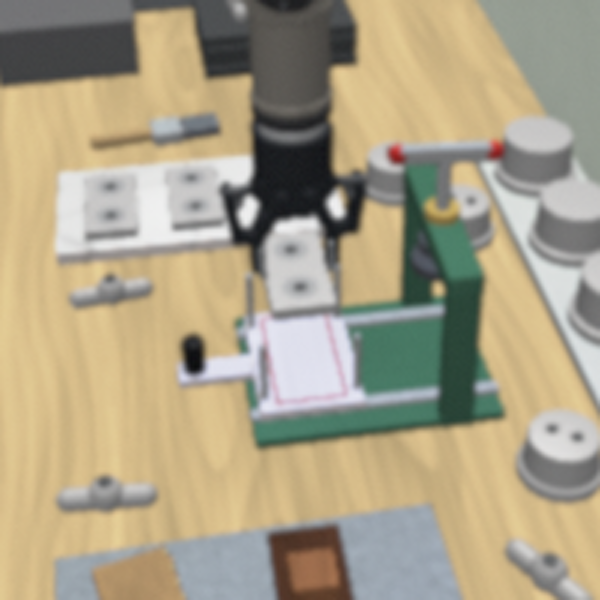

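The side crop shows the plate held level above the bed, its marks at crop (290,250) and (299,287), clear of the pins, with the outline free below.

```bash
python3 - <<'E'
from h import *
for uv in((266.7,233.3),(269.7,245.7)): print(onz("side",uv,.1445).round(4))
for n,uv in(("side",(257.3,256)),("side",(286,252.5))): print(onz(n,uv,.03).round(4)) # outline far corners (262,318)/3,(347,313)/3 approx
for x in(-34,34):
    for y in(-64,64):print(proj("side",np.array([.5441+x/1e3,-.0115+y/1e3,.03])).round(1),end=" ")
E
```

```text
[0.5387 0.0117 0.1445]
[ 0.538  -0.0474  0.1445]
[0.512  0.0489 0.03  ]
[0.6047 0.049  0.03  ]
[262.6 283.1] [256.5 255.3] [285.3 280.2] [277.6 252.8]
```

Scaled: 9 cm / 60 = 0.15, 8.5 cm / 60 = 0.1417.

apply_moves --deltas "0 0.0075 0.0333 0 0 0 0;0 0.0075 0.0667 0 0 0 0;0 0.0075 0.1 0 0 0 0;0 0.0075 0.125 0 0 0 0;0 0.0075 0.1417 0 0 0 0;0 0.0075 0.15 0 0 0 0;0 0.0075 0.15 0 0 0 0;0 0.0075 0.15 0 0 0 0"

```text
t: 9.0
position: [0.5447, -0.0147, 0.0464]
ee_rot: [0.714, 0.7, 0.001, 0.0]
wrist_force: [0.2, 0.6, -2.7]
finger_gap: 0.059
gripper_force: 65.9
```

```bash
python3 go.py 0.544 -0.0133 0.036 -0.02
```

```text
t 9.0 pos [ 0.5447 -0.0147  0.0464] yaw -0.019 gap 0.059 F [ 0.2  0.6 -2.7] g 65.9 j7 0.27
[ 0.14 -0.07  1.04] [ 0.001 -0.     0.001]
```

Scaled: 1.1 cm / 60 = 0.0183, 0.25 cm / 60 = 0.0042.

apply_moves --deltas "0.0042 -0.0008 0.0083 0 0 0 0;0.0042 -0.0008 0.0167 0 0 0 0;0.0042 -0.0008 0.0183 0 0 0 0;0.0042 -0.0008 0.0183 0 0 0 0"

```text
t: 9.4
position: [0.5443, -0.0115, 0.0356]
ee_rot: [0.714, 0.701, 0.001, -0.0]
wrist_force: [-0.1, 0.5, 4.1]
finger_gap: 0.0588
gripper_force: 66.9
```

Scaled: -10.5 cm / 60 = -0.175, -8 cm / 60 = -0.1333.

apply_moves --deltas "0 0 0 0 0 0 1;0 0 0 0 0 0 1;0 0 0 0 0 0 1;0 0 -0.0333 0 0 0 1;0 0 -0.0833 0 0 0 1;0 0 -0.1333 0 0 0 1;0 0 -0.175 0 0 0 1"

```text
t: 10.1
position: [0.5439, -0.0125, 0.1413]
ee_rot: [0.714, 0.7, 0.0, 0.0]
wrist_force: [1.7, 0.4, 0.1]
finger_gap: 0.0854
gripper_force: 0.0
```

Scaled: -29.7 cm / 60 = -0.495, -25.2 cm / 60 = -0.42, -0.198 rad / 3.1416 = -0.063.

apply_moves --deltas "-0.07 -0.04 0 0 0 -0.0095 1;-0.14 -0.08 0 0 0 -0.0191 1;-0.21 -0.12 0 0 0 -0.0286 1;-0.28 -0.16 0.0167 0 0 -0.0382 1;-0.35 -0.2 0.0333 0 0 -0.0477 1;-0.42 -0.2417 0.05 0 0 -0.063 1;-0.495 -0.285 0.0667 0 0 -0.063 1;-0.495 -0.285 0.0667 0 0 -0.063 1"

```text
t: 10.9
position: [0.3613, -0.3117, 0.0994]
ee_rot: [0.646, 0.764, -0.002, -0.0]
wrist_force: [0.1, 1.3, 0.3]
finger_gap: 0.0853
gripper_force: 0.0
```

```bash
python3 bed.py 3; python3 go.py 0.367 -0.305 0.039 0.178; python3 - <<'E'
import cv2
s=cv2.imread("pics/t3.png")[180:320,270:440]
cv2.imwrite("pics/c3.png",cv2.resize(s,None,fx=4,fy=4,interpolation=cv2.INTER_CUBIC))
E
```

```text
t 11.0 pos [ 0.3655 -0.3072  0.0996] yaw 0.174 gap 0.0855 F [ 1.  -0.1 -0.6] g 0.0 j7 1.07
[0.19 0.19 6.06] [-0.001 -0.    -0.004]
```

View pics/c3.png

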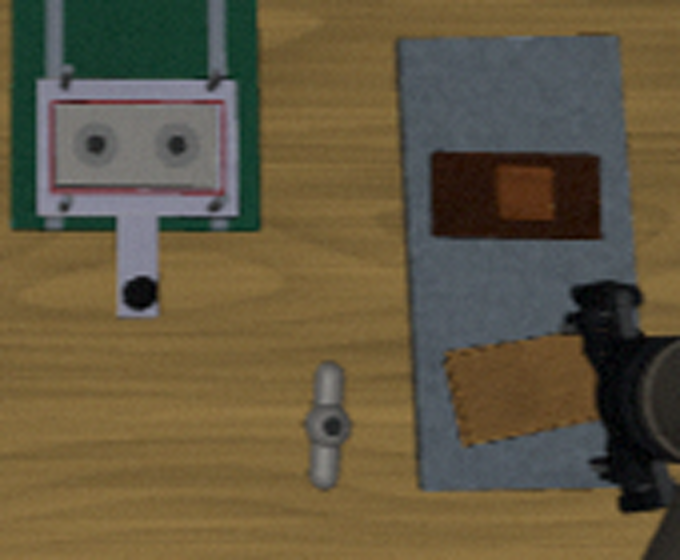

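The top crop shows the first plate inside the red outline (marks at crop (96,145) and (177,145)), the cover unmoved, and the gripper over the sheet pile.

apply_moves --deltas "0.0033 0.0033 0.0333 0 0 0 1;0.0033 0.0033 0.0667 0 0 0 1;0.0033 0.0033 0.0917 0 0 0 1;0.0033 0.0033 0.1033 0 0 0 1;0.0033 0.0033 0.1033 0 0 0 1;0.0033 0.0033 0.1033 0 0 0 1;0.0033 0.0033 0.1033 0 0 0 1"

```text
t: 11.7
position: [0.3694, -0.3036, 0.0385]
ee_rot: [0.641, 0.768, 0.0, 0.001]
wrist_force: [0.1, -0.5, 0.5]
finger_gap: 0.0852
gripper_force: 0.0
```

```bash
python3 go.py 0.367 -0.305 0.037 0.178; python3 - <<'E'
from h import *
a=[onz("top",p,.044) for p in((294,216.25),(314.25,216.25))];print((a[0]+a[1])/2,a[0]-a[1])
E
```

```text
t 11.7 pos [ 0.3694 -0.3036  0.0385] yaw 0.18 gap 0.0852 F [ 0.1 -0.5  0.5] g 0.0 j7 1.16
[-0.09 -0.26  0.15] [0.001 0.001 0.002]
[ 0.54247666 -0.01108961  0.044     ] [0.00045312 0.06001005 0.        ]
```

Scaled: -0.2 cm / 60 = -0.0033, 0.15 cm / 60 = 0.0025.

apply_moves --deltas "0 -0.0033 0.0025 0 0 0 1;0 -0.0033 0.0025 0 0 0 0;0 -0.0033 0.0025 0 0 0 0;0 -0.0033 0.0025 0 0 0 0;0 -0.0033 0.0025 0 0 0 0" --force 40

```text
t: 12.2
position: [0.3666, -0.3039, 0.0363]
ee_rot: [0.641, 0.767, 0.0, 0.0]
wrist_force: [0.4, -0.3, 0.4]
finger_gap: 0.0284
gripper_force: 0.0
```

Scaled: 0.6 cm / 60 = 0.01, 0.4 cm / 60 = 0.0067.

apply_moves --deltas "0 0 0 0 0 0 0;0 0 0 0 0 0 0;0 0 0.0033 0 0 0 0;0 0 0.0067 0 0 0 0;0 0 0.01 0 0 0 0;0 0 0.01 0 0 0 0"

```text
t: 12.8
position: [0.3669, -0.304, 0.0357]
ee_rot: [0.642, 0.767, 0.003, -0.001]
wrist_force: [-14.1, 13.3, 66.8]
finger_gap: -0.0002
gripper_force: 32.8
```

```bash
python3 go.py 0.367 -0.305 0.0255 0.178
```

```text
t 12.8 pos [ 0.3669 -0.304   0.0357] yaw 0.177 gap -0.0002 F [-14.1  13.3  66.8] g 32.8 j7 1.17
[-0.11 -0.01  1.02] [ 0.003 -0.007 -0.001]
```

Scaled: -1.5 cm / 60 = -0.025, -1 cm / 60 = -0.0167.

apply_moves --deltas "0 0 -0.0167 0 0 0 0;0 0 -0.025 0 0 0 1;0 0 -0.025 0 0 0 1;0 0 -0.025 0 0 0 1;0 0 -0.025 0 0 0 1;0 0 0 0 0 0 1;0 0 0.0083 0 0 0 1;0 0 0.0083 0 0 0 1"

```text
t: 13.6
position: [0.3657, -0.3033, 0.0242]
ee_rot: [0.641, 0.767, -0.0, -0.001]
wrist_force: [0.5, -0.1, -0.6]
finger_gap: 0.0853
gripper_force: 0.0
```

apply_moves --deltas "0 0 0 0 0 0 1;0 0 0 0 0 0 1"

```text
t: 13.8
position: [0.3668, -0.3041, 0.0255]
ee_rot: [0.641, 0.767, 0.0, 0.0]
wrist_force: [-0.6, 0.1, -0.6]
finger_gap: 0.0856
gripper_force: 0.0
```

```bash
python3 go.py 0.367 -0.305 0.0248 0.178
```

```text
t 13.8 pos [ 0.3668 -0.3041  0.0255] yaw 0.179 gap 0.0856 F [-0.6  0.1 -0.6] g 0.0 j7 1.18
[-0.09  0.01  0.07] [0.    0.    0.001]
```

Scaled: 0.07 cm / 60 = 0.0012.

apply_moves --deltas "0 0 0.0012 0 0 0 0;0 0 0.0012 0 0 0 0;0 0 0.0012 0 0 0 0;0 0 0.0012 0 0 0 0;0 0 0.0012 0 0 0 0"

```text
t: 14.3
position: [0.3668, -0.304, 0.0253]
ee_rot: [0.641, 0.768, 0.0, 0.0]
wrist_force: [-1.4, 0.3, 6.4]
finger_gap: 0.0625
gripper_force: 42.1
```

Scaled: -12 cm / 60 = -0.2, -9 cm / 60 = -0.15.

apply_moves --deltas "0 0 -0.0167 0 0 0 0;0 0 -0.05 0 0 0 0;0 0 -0.1 0 0 0 0;0 0 -0.15 0 0 0 0;0 0 -0.2 0 0 0 0;0 0 -0.2 0 0 0 0"

```text
t: 14.9
position: [0.3689, -0.3059, 0.1485]
ee_rot: [0.641, 0.767, 0.001, 0.004]
wrist_force: [-0.2, -0.2, 0.3]
finger_gap: 0.0627
gripper_force: 44.0
```

```bash
python3 go.py 0.543 -0.0113 0.145 -0.02; python3 bed.py 4; python3 - <<'E'
import cv2
s=cv2.imread("pics/s4.png")[230:400,150:350]
cv2.imwrite("pics/c4.png",cv2.resize(s,None,fx=3.5,fy=3.5,interpolation=cv2.INTER_CUBIC))
E
```

```text
t 14.9 pos [ 0.3689 -0.3059  0.1485] yaw 0.179 gap 0.0627 F [-0.2 -0.2  0.3] g 44.0 j7 1.0
[25.89 22.37  0.39] [0.008 0.004 0.199]
```

View pics/c4.png

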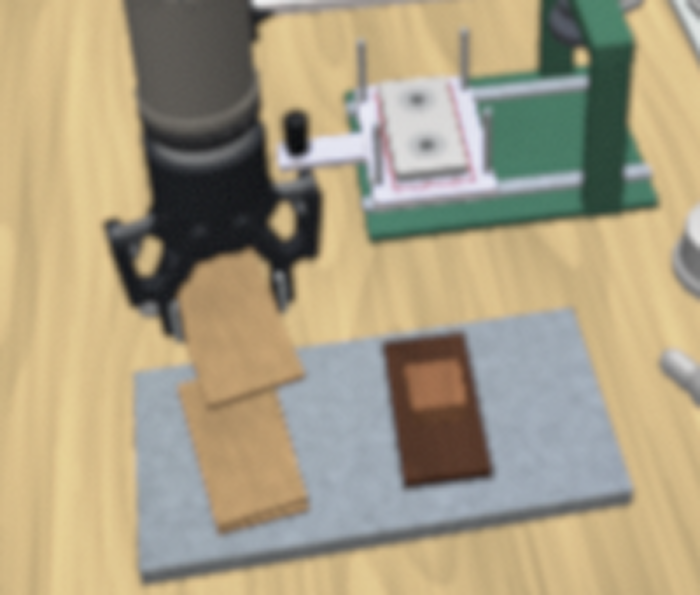

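The side crop shows a single sheet held flat, with two left on the board, the cover in place, and the first plate lying on the bed.

Scaled: 25.9 cm / 60 = 0.4317, 23 cm / 60 = 0.3833, 0.03 rad / 3.1416 = 0.0095.

apply_moves --deltas "0.05 0.0433 0 0 0 0.0095 0;0.1167 0.1 0 0 0 0.0191 0;0.1833 0.1583 0 0 0 0.0286 0;0.25 0.2167 0 0 0 0.0382 0;0.3167 0.275 0 0 0 0.0477 0;0.3833 0.3333 0 0 0 0.0633 0;0.4317 0.3733 0 0 0 0.0633 0;0.4317 0.3733 0 0 0 0.0633 0"

```text
t: 15.8
position: [0.543, -0.0005, 0.1427]
ee_rot: [0.71, 0.704, 0.0, -0.001]
wrist_force: [-1.0, -1.2, -0.9]
finger_gap: 0.0624
gripper_force: 43.9
```

Scaled: 5 cm / 60 = 0.0833, 3 cm / 60 = 0.05.

apply_moves --deltas "0 0 0 0 0 0 0;0 0 0.0167 0 0 0 0;0 0 0.05 0 0 0 0;0 0 0.0833 0 0 0 0;0 0 0.0833 0 0 0 0;0 0 0.0833 0 0 0 0"

```text
t: 16.4
position: [0.5399, -0.0108, 0.0942]
ee_rot: [0.715, 0.699, -0.001, -0.0]
wrist_force: [-0.1, -0.0, 0.4]
finger_gap: 0.0624
gripper_force: 43.9
```

```bash
python3 go.py 0.543 -0.0113 0.0395 -0.02
```

```text
t 16.4 pos [ 0.5399 -0.0108  0.0942] yaw -0.023 gap 0.0624 F [-0.1 -0.   0.4] g 43.9 j7 0.21
[-0.04  0.32  5.47] [-0.002  0.001 -0.003]
```

Scaled: 5.4 cm / 60 = 0.09, 5 cm / 60 = 0.0833.

apply_moves --deltas "0 0.005 0.025 0 0 0 0;0 0.005 0.05 0 0 0 0;0 0.005 0.0717 0 0 0 0;0 0.005 0.0833 0 0 0 0;0 0.005 0.09 0 0 0 0;0 0.005 0.09 0 0 0 0;0 0.005 0.09 0 0 0 0"

```text
t: 17.1
position: [0.5442, -0.0092, 0.0408]
ee_rot: [0.714, 0.7, 0.0, 0.0]
wrist_force: [0.6, 0.3, 0.2]
finger_gap: 0.0625
gripper_force: 43.9
```

Scaled: -10 cm / 60 = -0.1667, -0.15 cm / 60 = -0.0025.

apply_moves --deltas "-0.0025 0 0.0025 0 0 0 0;-0.0025 0 0.0025 0 0 0 0;-0.0025 0 0.0025 0 0 0 1;-0.0025 0 0.0025 0 0 0 1;-0.0025 0 0.0025 0 0 0 1;-0.0025 0 -0.05 0 0 0 1;-0.0025 0 -0.1083 0 0 0 1;-0.0025 0 -0.1667 0 0 0 1"

```text
t: 17.9
position: [0.5434, -0.0108, 0.1415]
ee_rot: [0.714, 0.7, -0.0, -0.0]
wrist_force: [1.4, 0.2, -0.8]
finger_gap: 0.0857
gripper_force: 0.0
```

Scaled: 31 cm / 60 = 0.5167, 27 cm / 60 = 0.45.

apply_moves --deltas "0.075 -0.02 0 0 0 0 1;0.15 -0.04 0 0 0 0 1;0.225 -0.0617 0 0 0 0 1;0.3 -0.0833 0.0083 0 0 0 1;0.375 -0.1033 0.025 0 0 0 1;0.45 -0.125 0.05 0 0 0 1;0.5167 -0.1433 0.0833 0 0 0 1;0.5167 -0.1433 0.0833 0 0 0 1"

```text
t: 18.7
position: [0.4593, 0.308, 0.0879]
ee_rot: [0.71, 0.704, -0.001, -0.002]
wrist_force: [-0.4, -0.7, -0.1]
finger_gap: 0.0856
gripper_force: 0.0
```

```bash
python3 bed.py 5; python3 go.py 0.4637 0.3008 0.017 -0.018; cat > chk.py <<'E'
from h import *
import sys
# brown/dark/grey topmost outline on the bed: args image, z, kind
im=cv2.imread(sys.argv[1]);z=float(sys.argv[2]);kind=sys.argv[3];x0,y0,x1,y1=[int(v) for v in sys.argv[4:8]] if len(sys.argv)>4 else(274,195,335,240)
c=cv2.resize(im[y0:y1,x0:x1],None,fx=4,fy=4,interpolation=cv2.INTER_CUBIC);h=cv2.cvtColor(c,cv2.COLOR_BGR2HSV).astype(int)
m={"sheet":(h[:,:,1]>100)&(h[:,:,0]>9)&(h[:,:,0]<25),"cover":(h[:,:,2]<50)&(h[:,:,1]>100),"block":(h[:,:,2]>62)&(h[:,:,1]>120)&(h[:,:,0]<20),"hole":h[:,:,2]<95}[kind].astype(np.uint8)
for k in cv2.findContours(m,cv2.RETR_EXTERNAL,cv2.CHAIN_APPROX_NONE)[0]:
    if cv2.contourArea(k)>(100 if kind=="hole" else 500):
        p=k.reshape(-1,2)/4-.375+[x0,y0];M=cv2.moments(k)
        print(kind,rectw("top",p,z),"pix",p.mean(0).round(1),cv2.contourArea(k)/16)
E
python3 chk.py pics/t5.png .05 sheet
```

```text
t 18.8 pos [0.4632 0.3017 0.0899] yaw -0.017 gap 0.0857 F [ 0.1 -0.2 -0. ] g 0.0 j7 -0.42
[-0.08  0.06  7.29] [-0.001  0.001  0.001]
sheet (array([475.7, -61.6]), array([ 5.1, 72.6]), -0.5) pix [322.1 238.6] 38.78125
sheet (array([477.4,  44. ]), array([ 6.6, 71.6]), -0.5) pix [285.8 238.4] 45.0625
sheet (array([543.6, -10.9]), array([ 64.2, 126.6]), -0.0) pix [304.3 215.7] 882.25
```

Scaled: 7.3 cm / 60 = 0.1217, 0.05 cm / 60 = 0.0008.

apply_moves --deltas "-0.0017 0.0008 0.05 0 0 0 1;-0.0017 0.0008 0.0917 0 0 0 1;-0.0017 0.0008 0.1217 0 0 0 1;-0.0017 0.0008 0.1217 0 0 0 1;-0.0017 0.0008 0.1217 0 0 0 1;-0.0017 0.0008 0.1217 0 0 0 0;-0.0017 0.0008 0.1217 0 0 0 0;-0.0017 0.0008 0.1217 0 0 0 0" --force 60

```text
t: 19.6
position: [0.4655, 0.3003, 0.0195]
ee_rot: [0.714, 0.7, 0.001, -0.0]
wrist_force: [-1.5, -1.7, 7.1]
finger_gap: 0.06
gripper_force: 64.2
```

apply_moves --deltas "0 0 0 0 0 0 0;0 0 -0.0167 0 0 0 0;0 0 -0.05 0 0 0 0;0 0 -0.1 0 0 0 0;0 0 -0.15 0 0 0 0;0 0 -0.2083 0 0 0 0;0 0 -0.2083 0 0 0 0"

```text
t: 20.3
position: [0.4678, 0.3017, 0.148]
ee_rot: [0.714, 0.7, 0.005, 0.0]
wrist_force: [0.2, 0.4, -1.3]
finger_gap: 0.0597
gripper_force: 66.1
```

```bash
python3 go.py 0.5435 -0.0113 0.14 -0.02
```

```text
t 20.3 pos [0.4678 0.3017 0.148 ] yaw -0.02 gap 0.0597 F [ 0.2  0.4 -1.3] g 66.1 j7 -0.46
[-31.14   8.2    0.64] [ 0.008 -0.007 -0.   ]
```

Scaled: -31.1 cm / 60 = -0.5183, 8.2 cm / 60 = 0.1367.

apply_moves --deltas "-0.0667 0.0167 0 0 0 0 0;-0.1417 0.0367 0 0 0 0 0;-0.2167 0.0567 0 0 0 0 0;-0.2917 0.0767 0 0 0 0 0;-0.3667 0.0967 0 0 0 0 0;-0.4417 0.1167 0 0 0 0 0;-0.5183 0.1367 0 0 0 0 0;-0.5183 0.1367 0 0 0 0 0"

```text
t: 21.1
position: [0.5404, -0.0221, 0.143]
ee_rot: [0.718, 0.696, -0.001, 0.002]
wrist_force: [-0.5, -0.1, -3.4]
finger_gap: 0.0601
gripper_force: 66.1
```

Scaled: 6 cm / 60 = 0.1, 5 cm / 60 = 0.0833.

apply_moves --deltas "0 0 0 0 0 0 0;0 0 0.0167 0 0 0 0;0 0 0.05 0 0 0 0;0 0 0.0833 0 0 0 0;0 0 0.1 0 0 0 0;0 0 0.1 0 0 0 0;0 0 0.1 0 0 0 0"

```text
t: 21.8
position: [0.5405, -0.0119, 0.0827]
ee_rot: [0.714, 0.7, 0.0, 0.0]
wrist_force: [0.3, 0.1, -1.1]
finger_gap: 0.06
gripper_force: 66.1
```

```bash
python3 go.py 0.5435 -0.0113 0.0515 -0.02; python3 bed.py 6;  python3 - <<'E'
import cv2
s=cv2.imread("pics/s6.png")[200:320,210:350]
cv2.imwrite("pics/c6.png",cv2.resize(s,None,fx=4,fy=4,interpolation=cv2.INTER_CUBIC))
E
```

```text
t 21.8 pos [ 0.5405 -0.0119  0.0827] yaw -0.019 gap 0.06 F [ 0.3  0.1 -1.1] g 66.1 j7 0.23
[0.06 0.3  3.12] [ 0.    -0.     0.001]
```

View pics/c6.png

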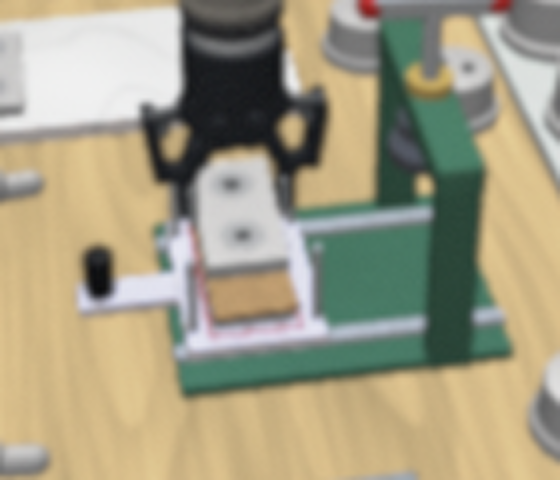

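The side crop shows plate 2 held level above sheet 1, with marks at crop (232,184) and (243,235), well clear of the pins.

```bash
python3 - <<'E'
from h import *
a=np.array([onz("side",p,.0952) for p in((268,246),(270.75,258.75))]);print(a.round(4),a.mean(0)+[0,.0045,0])
E
```

```text
[[ 0.5418  0.0125  0.0952]
 [ 0.5402 -0.0472  0.0952]] [ 0.54098639 -0.01285131  0.0952    ]
```

Scaled: 3.1 cm / 60 = 0.0517, 2.7 cm / 60 = 0.045.

apply_moves --deltas "0.0008 0.0042 0.0167 0 0 0 0;0.0008 0.0042 0.0333 0 0 0 0;0.0008 0.0042 0.045 0 0 0 0;0.0008 0.0042 0.0517 0 0 0 0;0.0008 0.0042 0.0517 0 0 0 0;0.0008 0.0042 0.0517 0 0 0 0"

```text
t: 22.5
position: [0.5433, -0.0123, 0.0516]
ee_rot: [0.714, 0.7, 0.0, 0.0]
wrist_force: [1.0, 0.3, -1.1]
finger_gap: 0.06
gripper_force: 66.2
```

Scaled: -9.5 cm / 60 = -0.1583, -6 cm / 60 = -0.1.

apply_moves --deltas "0 0 0.0017 0 0 0 0;0 0 0.0017 0 0 0 0;0 0 0.0017 0 0 0 1;0 0 0.0017 0 0 0 1;0 0 0.0017 0 0 0 1;0 0 -0.05 0 0 0 1;0 0 -0.1 0 0 0 1;0 0 -0.1583 0 0 0 1"

```text
t: 23.3
position: [0.5419, -0.0122, 0.1468]
ee_rot: [0.714, 0.7, -0.001, -0.001]
wrist_force: [1.5, 0.8, -0.2]
finger_gap: 0.0851
gripper_force: 0.0
```

```bash
python3 bed.py 7; python3 chk.py pics/t7.png .03 sheet 376 255 432 297; python3 chk.py pics/t7.png .03 cover 376 205 432 255;python3 go.py 0.367 -0.305 0.1 0.178
```

```text
sheet (array([ 366.8, -301.6]), array([ 68.8, 126.2]), 10.1) pix [403.3 275.9] 944.25
cover (array([ 505.4, -294.3]), array([ 63. , 125.1]), -1.5) pix [398.6 228.6] 841.75
t 23.4 pos [ 0.5462 -0.0126  0.1509] yaw -0.02 gap 0.0852 F [ 0.4 -0.2  0.6] g 0.0 j7 0.17
[-29.6  -17.37   4.89] [ 0.009 -0.    -0.198]
```

Scaled: -29.5 cm / 60 = -0.4917, -25.2 cm / 60 = -0.42, -0.198 rad / 3.1416 = -0.063.

apply_moves --deltas "-0.07 -0.04 0 0 0 -0.0095 1;-0.14 -0.08 0 0 0 -0.0191 1;-0.21 -0.12 0 0 0 -0.0286 1;-0.28 -0.16 0.0167 0 0 -0.0382 1;-0.35 -0.2 0.0333 0 0 -0.0477 1;-0.42 -0.2417 0.0667 0 0 -0.063 1;-0.4917 -0.2883 0.1167 0 0 -0.063 1;-0.4917 -0.2883 0.15 0 0 -0.063 1" --force 40

```text
t: 24.2
position: [0.3603, -0.3079, 0.0559]
ee_rot: [0.644, 0.765, -0.001, 0.001]
wrist_force: [0.3, 0.1, -0.1]
finger_gap: 0.086
gripper_force: 0.0
```

Scaled: 3 cm / 60 = 0.05, 2 cm / 60 = 0.0333.

apply_moves --deltas "0 0 0 0 0 0 1;0 0 0 0 0 0 1;0 0 0.0333 0 0 0 1;0 0 0.05 0 0 0 1;0 0 0.05 0 0 0 1;0 0 0.05 0 0 0 1"

```text
t: 24.8
position: [0.3649, -0.3033, 0.0271]
ee_rot: [0.641, 0.768, 0.0, 0.0]
wrist_force: [0.1, -0.5, 0.7]
finger_gap: 0.0854
gripper_force: 0.0
```

```bash
python3 bed.py 8; python3 chk.py pics/t8.png .064 hole; python3 go.py 0.367 -0.3035 0.0193 0.178
```

```text
hole (array([511.9,  -8.2]), array([ 21.7, 123.4]), -9.5) pix [301.8 225.6] 43.78125
hole (array([542.9, -42.2]), array([16.2, 17.5]), -0.4) pix [315.4 215.2] 26.03125
hole (array([543.8,  17.9]), array([15.4, 16.8]), -0.4) pix [294.8 215. ] 25.4375
hole (array([540.8,  -9.8]), array([126.4, 178.5]), -0.5) pix [304.1 214.8] 824.71875
t 24.9 pos [ 0.3648 -0.3037  0.0273] yaw 0.179 gap 0.0856 F [ 0.6 -0.3  0.6] g 0.0 j7 1.19
[-0.02  0.22  0.8 ] [0.001 0.001 0.001]
```

Scaled: 0.8 cm / 60 = 0.0133, 0.2 cm / 60 = 0.0033.

apply_moves --deltas "0 0.0033 0.0133 0 0 0 1;0 0.0033 0.0133 0 0 0 1;0 0.0033 0.0133 0 0 0 1;0 0.0033 0.0133 0 0 0 0;0 0.0033 0.0133 0 0 0 0;0 0.0033 0.0133 0 0 0 0;0 0.0033 0.0133 0 0 0 0"

```text
t: 25.6
position: [0.3659, -0.3034, 0.0191]
ee_rot: [0.642, 0.767, 0.0, -0.0]
wrist_force: [-1.2, 0.9, 4.6]
finger_gap: 0.0624
gripper_force: 43.1
```

Scaled: -12.5 cm / 60 = -0.2083, -9 cm / 60 = -0.15.

apply_moves --deltas "0 0 -0.0167 0 0 0 0;0 0 -0.05 0 0 0 0;0 0 -0.1 0 0 0 0;0 0 -0.15 0 0 0 0;0 0 -0.2083 0 0 0 0;0 0 -0.2083 0 0 0 0"

```text
t: 26.2
position: [0.3685, -0.3057, 0.148]
ee_rot: [0.642, 0.767, 0.001, 0.005]
wrist_force: [1.4, -0.5, -1.6]
finger_gap: 0.0626
gripper_force: 44.3
```

```bash
python3 go.py 0.543 -0.0118 0.145 -0.02; python3 bed.py 9; python3 - <<'E'
import cv2
s=cv2.imread("pics/s9.png")[230:400,150:350]
cv2.imwrite("pics/c9.png",cv2.resize(s,None,fx=3.5,fy=3.5,interpolation=cv2.INTER_CUBIC))
E
```

```text
t 26.2 pos [ 0.3685 -0.3057  0.148 ] yaw 0.178 gap 0.0626 F [ 1.4 -0.5 -1.6] g 44.3 j7 1.0
[25.84 22.37  0.34] [0.008 0.004 0.198]
```

View pics/c9.png

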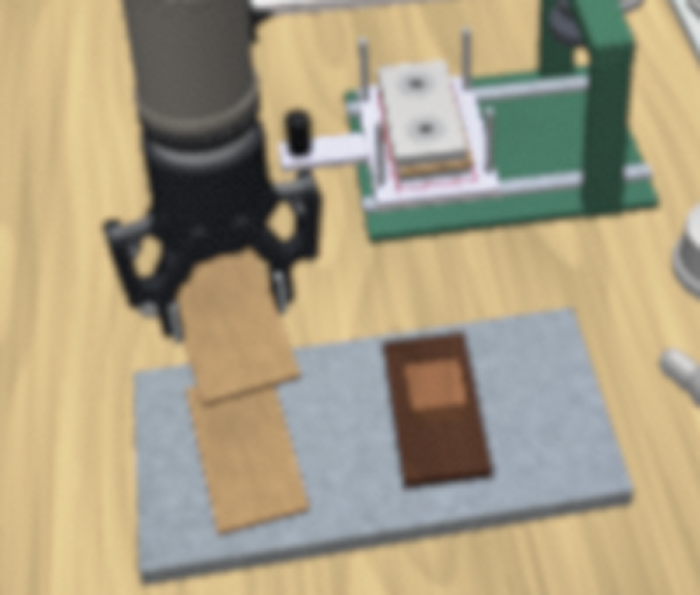

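The side crop shows a single sheet held, one left on the board, and plate-sheet-plate stacked squarely on the bed, with the cover unmoved.

Scaled: 25.9 cm / 60 = 0.4317, 23 cm / 60 = 0.3833, 0.198 rad / 3.1416 = 0.063.

apply_moves --deltas "0.05 0.0433 0 0 0 0.0095 0;0.1167 0.1 0 0 0 0.0191 0;0.1833 0.1583 0 0 0 0.0286 0;0.25 0.2167 0 0 0 0.0382 0;0.3167 0.275 0 0 0 0.0477 0;0.3833 0.3333 0 0 0 0.063 0;0.4317 0.375 0 0 0 0.063 0;0.4317 0.375 0 0 0 0.063 0"

```text
t: 27.1
position: [0.5437, -0.0002, 0.1417]
ee_rot: [0.71, 0.704, 0.0, -0.001]
wrist_force: [-0.4, 0.3, -0.5]
finger_gap: 0.0623
gripper_force: 44.3
```

Scaled: 5 cm / 60 = 0.0833, 3 cm / 60 = 0.05.

apply_moves --deltas "0 0 0 0 0 0 0;0 0 0.0167 0 0 0 0;0 0 0.05 0 0 0 0;0 0 0.0833 0 0 0 0;0 0 0.0833 0 0 0 0;0 0 0.0833 0 0 0 0"

```text
t: 27.7
position: [0.5404, -0.0103, 0.0932]
ee_rot: [0.715, 0.699, -0.001, -0.0]
wrist_force: [0.2, -0.0, -0.1]
finger_gap: 0.0623
gripper_force: 44.3
```

```bash
python3 go.py 0.5432 -0.0118 0.0592 -0.02
```

```text
t 27.7 pos [ 0.5404 -0.0103  0.0932] yaw -0.023 gap 0.0623 F [ 0.2 -0.  -0.1] g 44.3 j7 0.22
[-0.14  0.29  3.4 ] [-0.002  0.001 -0.003]
```

Scaled: 3.5 cm / 60 = 0.0583, 3.4 cm / 60 = 0.0567.

apply_moves --deltas "-0.0033 0.0042 0.0167 0 0 0 0;-0.0033 0.0042 0.0333 0 0 0 0;-0.0033 0.0042 0.0483 0 0 0 0;-0.0033 0.0042 0.0567 0 0 0 0;-0.0033 0.0042 0.0583 0 0 0 0;-0.0033 0.0042 0.0583 0 0 0 0"

```text
t: 28.3
position: [0.5446, -0.0106, 0.0591]
ee_rot: [0.714, 0.7, 0.0, 0.0]
wrist_force: [-0.6, 0.4, 4.1]
finger_gap: 0.0627
gripper_force: 44.8
```

Scaled: -8.5 cm / 60 = -0.1417, -6 cm / 60 = -0.1.

apply_moves --deltas "0 -0.0008 0 0 0 0 0;0 -0.0008 0 0 0 0 1;0 -0.0008 0 0 0 0 1;0 -0.0008 0 0 0 0 1;0 0 -0.05 0 0 0 1;0 0 -0.1 0 0 0 1;0 0 -0.1417 0 0 0 1"

```text
t: 29.0
position: [0.544, -0.0108, 0.1447]
ee_rot: [0.714, 0.7, -0.0, 0.0]
wrist_force: [1.3, 0.1, 0.4]
finger_gap: 0.0851
gripper_force: 0.0
```

Scaled: 31 cm / 60 = 0.5167, 26.2 cm / 60 = 0.4367, 0.028 rad / 3.1416 = 0.0089.

apply_moves --deltas "0.0717 -0.0433 0 0 0 0 1;0.1433 -0.0867 0 0 0 0 1;0.2167 -0.13 0 0 0 0.0032 1;0.29 -0.1733 0.0167 0 0 0.0064 1;0.3633 -0.2167 0.0333 0 0 0.0089 1;0.4367 -0.2633 0.0583 0 0 0.0089 1;0.5167 -0.31 0.0833 0 0 0.0089 1;0.5167 -0.31 0.1167 0 0 0.0089 1" --force 60

```text
t: 29.8
position: [0.3619, 0.3089, 0.074]
ee_rot: [0.721, 0.693, 0.002, -0.001]
wrist_force: [0.9, -0.3, 0.6]
finger_gap: 0.0855
gripper_force: 0.0
```

```bash
python3 bed.py 10; python3 chk.py pics/t10.png .07 sheet;python3 go.py 0.3645 0.3004 0.017 -0.048
```

```text
sheet (array([474.3, -59.1]), array([ 5. , 71.4]), -0.5) pix [322.1 238.6] 38.375
sheet (array([475.9,  44.8]), array([ 6.5, 70.4]), -0.5) pix [285.8 238.4] 45.5
sheet (array([543.8,  -9.2]), array([ 64.2, 125.1]), -0.7) pix [304.1 214.7] 913.0
t 29.9 pos [0.3603 0.3045 0.0711] yaw -0.041 gap 0.0858 F [ 0.  -0.3 -0.4] g 0.0 j7 -0.61
[-0.37  0.46  5.41] [-0.004  0.004  0.007]
```

Scaled: 5.3 cm / 60 = 0.0883, 4 cm / 60 = 0.0667, 0.007 rad / 3.1416 = 0.0022.

apply_moves --deltas "-0.0033 0.005 0.0333 0 0 0.0022 1;-0.0033 0.005 0.0667 0 0 0.0022 1;-0.0033 0.005 0.0883 0 0 0.0022 1;-0.0033 0.005 0.0883 0 0 0.0022 1;-0.0033 0.005 0.0883 0 0 0.0022 1;-0.0033 0.005 0.0883 0 0 0.0022 0;-0.0033 0.005 0.0883 0 0 0.0022 0;-0.0033 0.005 0.0883 0 0 0.0022 0"

```text
t: 30.7
position: [0.3673, 0.3014, 0.0221]
ee_rot: [0.726, 0.687, 0.0, -0.001]
wrist_force: [-3.2, -2.1, 10.2]
finger_gap: 0.0595
gripper_force: 62.5
```

Scaled: -14.5 cm / 60 = -0.2417, -12.5 cm / 60 = -0.2083.

apply_moves --deltas "0 0 0 0 0 0 0;0 0 0 0 0 0 0;0 0 -0.0167 0 0 0 0;0 0 -0.05 0 0 0 0;0 0 -0.1 0 0 0 0;0 0 -0.15 0 0 0 0;0 0 -0.2083 0 0 0 0;0 0 -0.2417 0 0 0 0"

```text
t: 31.5
position: [0.3681, 0.3014, 0.1687]
ee_rot: [0.726, 0.687, 0.002, -0.0]
wrist_force: [0.6, 1.0, -2.5]
finger_gap: 0.0595
gripper_force: 65.6
```

```bash
python3 go.py 0.5438 -0.0113 0.16 -0.02
```

```text
t 31.5 pos [0.3681 0.3014 0.1687] yaw -0.055 gap 0.0595 F [ 0.6  1.  -2.5] g 65.6 j7 -0.71
[-30.26  19.27   0.81] [ 0.003 -0.004 -0.035]
```

Scaled: -30.3 cm / 60 = -0.505, -26 cm / 60 = -0.4333, -0.035 rad / 3.1416 = -0.0111.

apply_moves --deltas "-0.0583 0.0367 0 0 0 0 0;-0.1333 0.085 0 0 0 0 0;-0.2083 0.1333 0 0 0 -0.0032 0;-0.2833 0.18 0 0 0 -0.0064 0;-0.3583 0.2283 0 0 0 -0.0111 0;-0.4333 0.275 0 0 0 -0.0111 0;-0.505 0.3217 0.0083 0 0 -0.0111 0;-0.505 0.3217 0.0133 0 0 -0.0111 0"

```text
t: 32.3
position: [0.545, -0.0185, 0.1589]
ee_rot: [0.717, 0.698, 0.0, 0.002]
wrist_force: [0.5, 0.1, -2.3]
finger_gap: 0.0595
gripper_force: 65.6
```

Scaled: 5.5 cm / 60 = 0.0917, 5 cm / 60 = 0.0833.

apply_moves --deltas "0 0 0 0 0 0 0;0 0 0.0167 0 0 0 0;0 0 0.05 0 0 0 0;0 0 0.0833 0 0 0 0;0 0 0.0917 0 0 0 0;0 0 0.0917 0 0 0 0;0 0 0.0917 0 0 0 0"

```text
t: 33.0
position: [0.5435, -0.0114, 0.1033]
ee_rot: [0.714, 0.701, 0.001, 0.0]
wrist_force: [0.2, -0.7, -1.8]
finger_gap: 0.0594
gripper_force: 65.6
```

```bash
python3 go.py 0.5438 -0.0113 0.0745 -0.02; python3 bed.py 11
```

```text
t 33.0 pos [ 0.5435 -0.0114  0.1033] yaw -0.019 gap 0.0594 F [ 0.2 -0.7 -1.8] g 65.6 j7 0.25
[0.01 0.02 2.88] [ 0.001 -0.001  0.001]
```

Scaled: 2.9 cm / 60 = 0.0483, 2.6 cm / 60 = 0.0433.

apply_moves --deltas "0 0 0.0167 0 0 0 0;0 0 0.0333 0 0 0 0;0 0 0.0433 0 0 0 0;0 0 0.0483 0 0 0 0;0 0 0.0483 0 0 0 0;0 0 0.0483 0 0 0 0"

```text
t: 33.7
position: [0.5443, -0.0122, 0.0742]
ee_rot: [0.714, 0.7, 0.001, 0.001]
wrist_force: [0.4, 1.0, 4.1]
finger_gap: 0.0595
gripper_force: 66.3
```

Scaled: -9 cm / 60 = -0.15, -6 cm / 60 = -0.1.

apply_moves --deltas "0 0 0 0 0 0 1;0 0 0 0 0 0 1;0 0 0 0 0 0 1;0 0 -0.05 0 0 0 1;0 0 -0.1 0 0 0 1;0 0 -0.15 0 0 0 1"

```text
t: 34.3
position: [0.5427, -0.0124, 0.1642]
ee_rot: [0.714, 0.7, -0.001, -0.0]
wrist_force: [0.1, 1.0, -0.2]
finger_gap: 0.0855
gripper_force: 0.0
```

```bash
python3 bed.py 12; python3 chk.py pics/t12.png .03 cover 376 195 442 265; python3 chk.py pics/t12.png .05 block 376 195 442 253;python3 go.py 0.5055 -0.2955 0.14 -0.026
```

```text
cover (array([ 505.3, -294.3]), array([ 63. , 124.8]), -1.3) pix [398.6 228.6] 840.8125
block (array([ 466.1, -394. ]), array([38.8, 67.4]), 89.5) pix [435.  240.8] 183.75
block (array([ 505.7, -295.4]), array([39.8, 41.8]), -1.5) pix [401.  227.6] 173.71875
block (array([ 551.5, -397.3]), array([ 48.1, 104.8]), 89.6) pix [434.6 212.7] 353.75
t 34.4 pos [ 0.546  -0.0127  0.1673] yaw -0.02 gap 0.0853 F [ 0.1 -0.  -0.4] g 0.0 j7 0.19
[-28.36  -3.5    2.67] [ 0.008 -0.001  0.006]
```

Scaled: -28.3 cm / 60 = -0.4717, -1.5 cm / 60 = -0.025, 0.006 rad / 3.1416 = 0.0019.

apply_moves --deltas "-0.0667 -0.0083 0 0 0 0 1;-0.1333 -0.0167 0 0 0 0 1;-0.2 -0.025 0 0 0 0 1;-0.2667 -0.0333 0.0167 0 0 0 1;-0.3333 -0.0417 0.0333 0 0 0 1;-0.4083 -0.05 0.0667 0 0 0 1;-0.4717 -0.0583 0.1 0 0 0.0019 1;-0.4717 -0.0583 0.1333 0 0 0.0019 1"

```text
t: 35.2
position: [0.4991, -0.3018, 0.0827]
ee_rot: [0.72, 0.694, -0.002, 0.001]
wrist_force: [0.3, -0.2, -0.3]
finger_gap: 0.0855
gripper_force: 0.0
```

apply_moves --deltas "0 0 0 0 0 0 1;0 0 0 0 0 0 1;0 0 0 0 0 0 1"

```text
t: 35.5
position: [0.5036, -0.2935, 0.0842]
ee_rot: [0.715, 0.699, 0.001, 0.0]
wrist_force: [0.9, 0.6, -0.2]
finger_gap: 0.0852
gripper_force: 0.0
```

```bash
python3 bed.py 13; python3 chk.py pics/t13.png .084 hole;python3 go.py 0.5055 -0.2955 0.033 -0.026
```

```text
hole (array([500.2, -62.2]), array([ 6.9, 11.4]), 32.9) pix [323.5 229.1] 6.9375
hole (array([511.8,  -8.7]), array([  4.3, 121.4]), -0.5) pix [304.5 225.1] 38.875
hole (array([543.2, -44.3]), array([15.9, 17.3]), -0.4) pix [316.8 214.1] 26.0625
hole (array([544. ,  16.2]), array([15.2, 16.5]), -0.4) pix [295.7 213.9] 24.25
hole (array([538.1, -23.6]), array([124.2, 144.5]), -0.5) pix [318.3 211.1] 466.28125
hole (array([538.5,  43.7]), array([ 71.8, 123.9]), 89.5) pix [280.7 220.6] 337.34375
t 35.6 pos [ 0.5037 -0.2936  0.0845] yaw -0.024 gap 0.0856 F [-0.7 -0.3  0.8] g 0.0 j7 0.81
[-0.18  0.17  5.15] [0.002 0.    0.002]
```

Scaled: 5.1 cm / 60 = 0.085, 4 cm / 60 = 0.0667.

apply_moves --deltas "-0.0033 0.0017 0.0333 0 0 0 1;-0.0033 0.0017 0.0667 0 0 0 1;-0.0033 0.0017 0.085 0 0 0 1;-0.0033 0.0017 0.085 0 0 0 0;-0.0033 0.0017 0.085 0 0 0 0;-0.0033 0.0017 0.085 0 0 0 0;-0.0033 0.0017 0.085 0 0 0 0;-0.0033 0.0017 0.085 0 0 0 0"

```text
t: 36.4
position: [0.5048, -0.2973, 0.0341]
ee_rot: [0.716, 0.698, 0.001, 0.001]
wrist_force: [0.6, 0.5, 6.3]
finger_gap: 0.0388
gripper_force: 62.8
```

Scaled: -13 cm / 60 = -0.2167, -9 cm / 60 = -0.15.

apply_moves --deltas "0 0 0 0 0 0 0;0 0 -0.0167 0 0 0 0;0 0 -0.05 0 0 0 0;0 0 -0.1 0 0 0 0;0 0 -0.15 0 0 0 0;0 0 -0.2167 0 0 0 0;0 0 -0.2167 0 0 0 0"

```text
t: 37.1
position: [0.5059, -0.299, 0.1681]
ee_rot: [0.716, 0.698, 0.002, 0.005]
wrist_force: [0.2, -0.9, -1.4]
finger_gap: 0.0382
gripper_force: 62.1
```

```bash
python3 go.py 0.5438 -0.0118 0.16 -0.02
```

```text
t 37.1 pos [ 0.5059 -0.299   0.1681] yaw -0.026 gap 0.0382 F [ 0.2 -0.9 -1.4] g 62.1 j7 0.75
[28.81  3.02  0.72] [ 0.009  0.004 -0.006]
```

Scaled: 28.6 cm / 60 = 0.4767, 25 cm / 60 = 0.4167, -0.006 rad / 3.1416 = -0.0019.

apply_moves --deltas "0.0583 0.0067 0 0 0 0 0;0.125 0.0133 0 0 0 0 0;0.2 0.02 0 0 0 0 0;0.275 0.0283 0 0 0 0 0;0.35 0.0367 0 0 0 -0.0019 0;0.4167 0.0433 0 0 0 -0.0019 0;0.4767 0.05 0 0 0 -0.0019 0;0.4767 0.05 0 0 0 -0.0019 0"

```text
t: 37.9
position: [0.5409, -0.0039, 0.1616]
ee_rot: [0.711, 0.704, 0.001, -0.002]
wrist_force: [-0.5, 0.4, -0.9]
finger_gap: 0.0386
gripper_force: 62.0
```

Scaled: 4 cm / 60 = 0.0667, 2 cm / 60 = 0.0333.

apply_moves --deltas "0 0 0 0 0 0 0;0 0 0 0 0 0 0;0 0 0.0333 0 0 0 0;0 0 0.0667 0 0 0 0;0 0 0.0667 0 0 0 0;0 0 0.0667 0 0 0 0"

```text
t: 38.5
position: [0.5406, -0.013, 0.1228]
ee_rot: [0.715, 0.699, -0.0, 0.0]
wrist_force: [-0.4, 0.0, -2.1]
finger_gap: 0.0384
gripper_force: 61.9
```

```bash
python3 go.py 0.5438 -0.0133 0.1001 -0.02; python3 bed.py 14; python3 - <<'E'
import cv2
s=cv2.imread("pics/s14.png")[180:310,210:350]
cv2.imwrite("pics/c14.png",cv2.resize(s,None,fx=4,fy=4,interpolation=cv2.INTER_CUBIC))
E
```

```text
t 38.5 pos [ 0.5406 -0.013   0.1228] yaw -0.023 gap 0.0384 F [-0.4  0.  -2.1] g 61.9 j7 0.23
[-0.03  0.32  2.27] [-0.     0.001 -0.003]
```

View pics/c14.png

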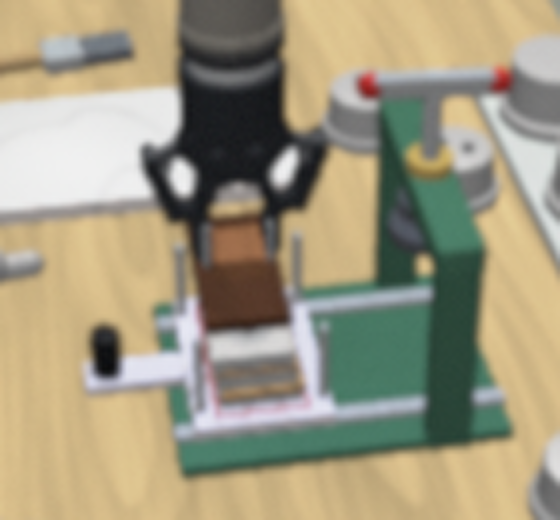

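The side crop shows the cover held level over the three-plate pile at crop (245,370), with two sheets visible, everything square inside the pins, and the gripper clear of the handle ball at (369,85).

Scaled: 2.3 cm / 60 = 0.0383, 2.2 cm / 60 = 0.0367.

apply_moves --deltas "0 0.0042 0.0167 0 0 0 0;0 0.0042 0.03 0 0 0 0;0 0.0042 0.0367 0 0 0 0;0 0.0042 0.0383 0 0 0 0;0 0.0042 0.0383 0 0 0 0;0 0.0042 0.0383 0 0 0 0"

```text
t: 39.2
position: [0.544, -0.0113, 0.1001]
ee_rot: [0.714, 0.7, 0.001, 0.0]
wrist_force: [0.3, 0.5, 3.5]
finger_gap: 0.0384
gripper_force: 62.6
```

Scaled: -7 cm / 60 = -0.1167, -4.5 cm / 60 = -0.075.

apply_moves --deltas "0 0 0 0 0 0 1;0 0 0 0 0 0 1;0 0 0 0 0 0 1;0 0 -0.0333 0 0 0 1;0 0 -0.075 0 0 0 1;0 0 -0.1167 0 0 0 1"

```text
t: 39.8
position: [0.5429, -0.0116, 0.1699]
ee_rot: [0.714, 0.7, -0.001, -0.0]
wrist_force: [0.0, -0.1, -0.1]
finger_gap: 0.0856
gripper_force: 0.0
```

Scaled: -11 cm / 60 = -0.1833, -8 cm / 60 = -0.1333.

apply_moves --deltas "0 -0.0667 0 0 0 0 0.6;0 -0.1333 0 0 0 0 0.6;0 -0.1833 0 0 0 0 0.6;0 -0.1833 0 0 0 0 0.6;0 -0.1833 0 0 0 0 0.6"

```text
t: 40.3
position: [0.4335, -0.0089, 0.1698]
ee_rot: [0.714, 0.7, 0.001, -0.0]
wrist_force: [0.1, 0.3, 0.0]
finger_gap: 0.0513
gripper_force: 0.0
```

```bash
python3 bed.py 15; python3 chk.py pics/t15.png .096 cover;python3 chk.py pics/t15.png .116 block; python3 chk.py pics/t15.png .068 hole 295 240 316 266; python3 go.py 0.434 -0.0088 0.046 -0.02;  python3 - <<'E'
import cv2,numpy as np
s=cv2.imread("pics/s15.png")[200:320,210:350];t=cv2.imread("pics/t15.png")[150:290,260:350]
c=np.zeros((560,780,3),np.uint8);a=cv2.resize(s,(420,360),interpolation=cv2.INTER_CUBIC);b=cv2.resize(t,(360,560),interpolation=cv2.INTER_CUBIC);c[:360,:420]=a;c[:,420:]=b
cv2.imwrite("pics/c15.png",c)
E
```

```text
cover (array([542.3,  -9.2]), array([ 63.2, 123.5]), -1.0) pix [304.4 213.2] 827.53125
block (array([544. , -10.1]), array([39.1, 39.7]), 89.0) pix [305.8 212.4] 187.4375
hole (array([435. , -11.8]), array([55.4, 73.6]), 89.0) pix [306.8 252. ] 454.96875
t 40.4 pos [ 0.4347 -0.0092  0.17  ] yaw -0.02 gap 0.0514 F [ 0.  -0.2  0.6] g 0.0 j7 -0.0
[ 0.04 -0.09 12.4 ] [0.002 0.    0.   ]
```

View pics/c15.png

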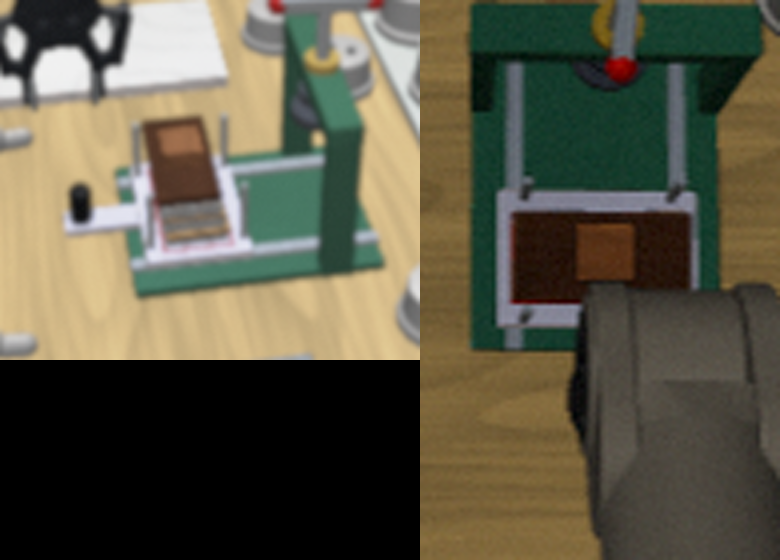

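The pile stands complete on the bed: side crop cover at (180,160) with plates and sheets beneath, top crop cover at (603,257) inside the four pins. The knob is free at side crop (80,203).

Scaled: 12.4 cm / 60 = 0.2067, 11 cm / 60 = 0.1833.

apply_moves --deltas "0 0 0.0667 0 0 0 0.6;0 0 0.1333 0 0 0 0.6;0 0 0.1833 0 0 0 0.6;0 0 0.2067 0 0 0 0.6;0 0 0.2067 0 0 0 0.6;0 0 0.2067 0 0 0 0;0 0 0.2067 0 0 0 0;0 0 0.2067 0 0 0 0" --force 50

```text
t: 41.2
position: [0.4359, -0.0097, 0.0471]
ee_rot: [0.714, 0.7, 0.002, 0.002]
wrist_force: [1.4, -2.0, 3.7]
finger_gap: 0.0222
gripper_force: 48.9
```

Scaled: 9.5 cm / 60 = 0.1583, 9 cm / 60 = 0.15.

apply_moves --deltas "0 0.0083 0 0 0 0 0;0 0.025 0 0 0 0 0;0 0.05 0 0 0 0 0;0 0.075 0 0 0 0 0;0 0.1 0 0 0 0 0;0 0.125 0 0 0 0 0;0 0.15 0 0 0 0 0;0 0.1583 0 0 0 0 0"

```text
t: 42.0
position: [0.5306, -0.0111, 0.0471]
ee_rot: [0.714, 0.7, 0.001, 0.001]
wrist_force: [-2.0, -1.6, 10.8]
finger_gap: 0.0222
gripper_force: 51.6
```

```bash
python3 go.py 0.434 -0.0088 0.046 -0.02
```

```text
t 42.0 pos [ 0.5306 -0.0111  0.0471] yaw -0.02 gap 0.0222 F [-2.  -1.6 10.8] g 51.6 j7 0.32
[ 0.04 -9.66  0.08] [ 0.003 -0.001  0.   ]
```

Scaled: -6.5 cm / 60 = -0.1083, -4 cm / 60 = -0.0667.

apply_moves --deltas "0 0 0 0 0 0 0.6;0 0 0 0 0 0 0.6;0 0 0 0 0 0 0.6;0 0 -0.05 0 0 0 0.6;0 0 -0.1083 0 0 0 0.6;0 -0.0333 -0.1083 0 0 0 0;0 -0.0667 -0.1083 0 0 0 0;0 -0.0667 -0.1083 0 0 0 0"

```text
t: 42.8
position: [0.4849, -0.01, 0.1101]
ee_rot: [0.714, 0.7, -0.001, -0.002]
wrist_force: [-0.3, -0.1, 0.0]
finger_gap: 0.008
gripper_force: 0.0
```

Scaled: 6.3 cm / 60 = 0.105, 4 cm / 60 = 0.0667.

apply_moves --deltas "0 0 0 0 0 0 0;0 0 0 0 0 0 0;0 0 0 0 0 0 0;0 0 0.0333 0 0 0 0;0 0 0.0667 0 0 0 0;0 0 0.105 0 0 0 0;0 0 0.105 0 0 0 0"

```text
t: 43.5
position: [0.4865, -0.0105, 0.0452]
ee_rot: [0.714, 0.7, -0.002, -0.001]
wrist_force: [0.5, 0.3, -0.2]
finger_gap: -0.0002
gripper_force: 0.0
```

Scaled: 5.5 cm / 60 = 0.0917, 5 cm / 60 = 0.0833.

apply_moves --deltas "0 0.0167 0 0 0 0 0;0 0.0333 0 0 0 0 0;0 0.05 0 0 0 0 0;0 0.0667 0 0 0 0 0;0 0.0833 0 0 0 0 0;0 0.0917 0 0 0 0 0;0 0.0917 0 0 0 0 0"

```text
t: 44.2
position: [0.5454, -0.0114, 0.048]
ee_rot: [0.714, 0.7, 0.001, 0.001]
wrist_force: [0.5, -1.0, 0.5]
finger_gap: -0.0001
gripper_force: 0.0
```

```bash
python3 bed.py 16; python3 go.py 0.55 -0.0115 0.046 -0.02
```

```text
t 44.3 pos [ 0.544  -0.0114  0.0477] yaw -0.02 gap -0.0004 F [ 0.1  0.5 -0.7] g 0.0 j7 0.32
[-0.    0.6   0.17] [0.001 0.    0.   ]
```

Scaled: 1 cm / 60 = 0.0167, 0.5 cm / 60 = 0.0083.

apply_moves --deltas "0 0.0083 0 0 0 0 0;0 0.0167 0 0 0 0 0;0 0.0167 0 0 0 0 0"

```text
t: 44.6
position: [0.5482, -0.0114, 0.0468]
ee_rot: [0.714, 0.7, -0.003, -0.005]
wrist_force: [-11.0, 0.9, 10.7]
finger_gap: 0.0004
gripper_force: 6.0
```

Scaled: 0.8 cm / 60 = 0.0133, 0.5 cm / 60 = 0.0083.

apply_moves --deltas "0 0.0083 0 0 0 0 0;0 0.0133 0 0 0 0 0;0 0.0133 0 0 0 0 0"

```text
t: 44.9
position: [0.5483, -0.0112, 0.0461]
ee_rot: [0.714, 0.7, -0.008, -0.012]
wrist_force: [-27.2, 2.7, 24.3]
finger_gap: -0.0001
gripper_force: 14.4
```

```bash
python3 bed.py 17; python3 go.py 0.55 -0.0115 0.046 -0.02; python3 - <<'E'
from h import *
# knob blob in side view vs expected at home
for i in("15","16","17"):
    im=cv2.imread(f"pics/s{i}.png");h=cv2.cvtColor(im,cv2.COLOR_BGR2HSV).astype(int)
    m=((h[:,:,1]>90)&(h[:,:,2]<120)&(h[:,:,0]<20))[205:290,235:330].astype(np.uint8)
    n,l,st,c=cv2.connectedComponentsWithStats(m);k=1+np.argmax(st[1:,4]);print(i,"cover px",c[k].round(1)+[235,205],st[k])
print("home cover proj",proj("side",np.array([.684,-.0143+.0015,.1])),proj("side",np.array([.5435,-.0098,.1])))
E
```

```text
t 45.0 pos [ 0.5483 -0.0113  0.0461] yaw -0.021 gap -0.0005 F [-26.6   1.8  23.7] g 14.3 j7 0.32
[-0.02  0.18  0.01] [-0.028 -0.005 -0.001]
15 cover px [269.3 254.9] [ 23  34  24  29 419]
16 cover px [308.7 249.7] [ 65  30  18  28 282]
17 cover px [308.9 249.6] [ 65  30  18  28 272]
home cover proj [315.87884409 244.45439394] [269.74093127 249.31356244]
```

Scaled: -29 cm / 60 = -0.4833, -24 cm / 60 = -0.4.

apply_moves --deltas "0 -0.0333 0 0 0 0 0;0 -0.0833 0 0 0 0 0;0 -0.0833 -0.0667 0 0 0 0;0 -0.0833 -0.15 0 0 0 0;0 -0.0833 -0.2333 0 0 0 0;0 -0.0833 -0.3167 0 0 0 0.5;0 -0.0833 -0.4 0 0 0 0.5;0 -0.0833 -0.4833 0 0 0 0.5"

```text
t: 45.8
position: [0.5113, -0.0109, 0.34]
ee_rot: [0.714, 0.7, 0.001, 0.0]
wrist_force: [1.4, 0.6, 0.0]
finger_gap: 0.0423
gripper_force: 0.0
```

Scaled: -1.184 rad / 3.1416 = -0.3769.

apply_moves --deltas "0 0 0 0 0 -0.0471 0.5;0 0 0 0 0 -0.0942 0.5;0 0 0 0 0 -0.1413 0.5;0 0 0 0 0 -0.1884 0.5;0 0 0 0 0 -0.2355 0.5;0 0 0 0 0 -0.2827 0.5;0 0 0 0 0 -0.3298 0.5;0 0 0 0 0 -0.3769 0.5"

```text
t: 46.6
position: [0.5117, -0.0108, 0.3377]
ee_rot: [0.199, 0.98, 0.0, 0.0]
wrist_force: [-0.4, -1.5, -0.2]
finger_gap: 0.043
gripper_force: 0.0
```

```bash
python3 bed.py 18; python3 go.py 0.6848 -0.0141 0.33 1.464; python3 - <<'E'
from h import *
def red(n,f,box):
    x0,y0,x1,y1=box;c=cv2.resize(cv2.imread(f)[y0:y1,x0:x1],None,fx=4,fy=4,interpolation=cv2.INTER_CUBIC);h=cv2.cvtColor(c,cv2.COLOR_BGR2HSV).astype(int)
    m=((((h[:,:,0]<8)|(h[:,:,0]>172))&(h[:,:,1]>170)&(h[:,:,2]>60))).astype(np.uint8)
    nn,l,st,ce=cv2.connectedComponentsWithStats(m);return [(ce[i]/4-.375+[x0,y0]).round(1).tolist() for i in range(1,nn) if st[i,4]>60]
a=red("top","pics/t18.png",(290,115,330,180));b=red("side","pics/s18.png",(285,190,350,215));print(a,b)
for p in a:
    print("onz",onz("top",p,.262).round(4))
    for q in b:
        X,e=tri(p,q)
        if e<.02: print(X.round(4),round(e,4))
E
```

```text
t 46.7 pos [ 0.5116 -0.0109  0.3377] yaw 1.163 gap 0.0425 F [-0.2  0.1 -0.5] g 0.0 j7 1.18
[-16.03   6.56   0.79] [ 0.001  0.001 -0.301]
[[313.0, 129.7]] [[335.3, 199.8], [301.5, 201.4]]
onz [ 0.7324 -0.0191  0.262 ]
[ 0.7324 -0.0193  0.259 ] 0.0019
```

Scaled: -16 cm / 60 = -0.2667, 6.6 cm / 60 = 0.11, -0.301 rad / 3.1416 = -0.0958.

apply_moves --deltas "-0.0667 0.0283 0 0 0 -0.0318 0.5;-0.1333 0.055 0 0 0 -0.0637 0.5;-0.2 0.0833 0 0 0 -0.0955 0.5;-0.2667 0.11 0.0083 0 0 -0.0958 0.5;-0.2667 0.11 0.0083 0 0 -0.0958 0.5;-0.2667 0.11 0.0083 0 0 -0.0958 0.5;-0.2667 0.11 0.0083 0 0 -0.0958 0.5"

```text
t: 47.4
position: [0.6837, -0.014, 0.3332]
ee_rot: [0.054, 0.999, 0.0, 0.0]
wrist_force: [0.5, -0.4, 0.0]
finger_gap: 0.0429
gripper_force: 0.0
```

```bash
python3 bed.py 19; python3 go.py 0.6848 -0.0141 0.254 1.464;  python3 - <<'E'
import cv2,numpy as np
s=cv2.imread("pics/s19.png")[130:290,240:390]
cv2.imwrite("pics/c19.png",cv2.resize(s,(563,600),interpolation=cv2.INTER_CUBIC))
E
```

```text
t 47.5 pos [ 0.6836 -0.0138  0.3341] yaw 1.464 gap 0.0426 F [-0.1  1.   0.6] g 0.0 j7 1.66
[-0.11 -0.03  8.01] [ 0.001  0.002 -0.   ]
```

View pics/c19.png

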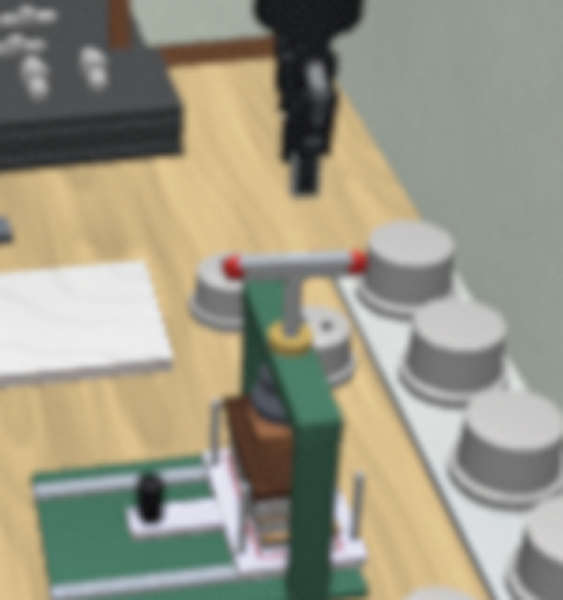

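The side crop shows the loaded bed home under the foot at (270,390). The gripper is centred above the T-handle, with balls at (233,266) and (360,262), and its fingers straddle the bar.

Scaled: 8 cm / 60 = 0.1333, 6 cm / 60 = 0.1.

apply_moves --deltas "-0.0017 0 0.05 0 0 0 0.5;-0.0017 0 0.1 0 0 0 0.5;-0.0017 0 0.1333 0 0 0 0.5;-0.0017 0 0.1333 0 0 0 0.5;-0.0017 0 0.1333 0 0 0 0;-0.0017 0 0.1333 0 0 0 0;-0.0017 0 0.1333 0 0 0 0;-0.0017 0 0.1333 0 0 0 0" --force 60

```text
t: 48.3
position: [0.6858, -0.016, 0.2552]
ee_rot: [0.054, 0.999, -0.001, 0.001]
wrist_force: [-2.3, -3.9, 7.0]
finger_gap: 0.0125
gripper_force: 60.8
```

```bash
python3 go.py 0.6848 -0.0141 0.254 1.464; python3 -c "
from workcell import readout;print(readout.observe()['moment'])"
```

```text
t 48.3 pos [ 0.6858 -0.016   0.2552] yaw 1.463 gap 0.0125 F [-2.3 -3.9  7. ] g 60.8 j7 1.68
[0.13 0.18 0.12] [-0.002  0.003 -0.001]
[-0.77420266  0.50975692 -0.00744465]
```

Turn clockwise (positive about the tool's z), sinking 0.05 cm per 0.1 rad.

Scaled: 0.5 cm / 60 = 0.0083, 0.13 cm / 60 = 0.0022, 0.13 rad / 3.1416 = 0.0414.

apply_moves --deltas "0 0.0017 0.0012 0 0 0.0414 0;0 0.0017 0.0022 0 0 0.0828 0;0 0.0017 0.0033 0 0 0.1241 0;0 0.0017 0.0043 0 0 0.1655 0;0 0.0017 0.0055 0 0 0.2069 0;0 0.0017 0.0065 0 0 0.2483 0;0 0.0017 0.0077 0 0 0.2897 0;0 0.0017 0.0083 0 0 0.3183 0"

```text
t: 49.1
position: [0.6847, -0.0177, 0.2502]
ee_rot: [0.529, 0.849, -0.002, 0.002]
wrist_force: [-5.2, -6.6, 7.7]
finger_gap: 0.0124
gripper_force: 61.0
```

```bash
python3 go.py 0.6848 -0.0141 0.249 0.464; python3 -c "
from workcell import readout;o=readout.observe();print(o['moment'],o['joint_torque'][6])"
```

```text
t 49.1 pos [ 0.6847 -0.0177  0.2502] yaw 0.457 gap 0.0124 F [-5.2 -6.6  7.7] g 61.0 j7 0.79
[0.32 0.17 0.12] [-0.002  0.005 -0.007]
[-1.46711357  1.12772546  0.06845304] 0.43053310364484787
```

Scaled: 0.5 cm / 60 = 0.0083, 0.46 cm / 60 = 0.0077, 1 rad / 3.1416 = 0.3183.

apply_moves --deltas "-0.0012 -0.0025 0.0012 0 0 0.0414 0;-0.0012 -0.0025 0.0022 0 0 0.0828 0;-0.0012 -0.0025 0.0033 0 0 0.1241 0;-0.0012 -0.0025 0.0043 0 0 0.1655 0;-0.0012 -0.0025 0.0055 0 0 0.2069 0;-0.0012 -0.0025 0.0065 0 0 0.2483 0;-0.0012 -0.0025 0.0077 0 0 0.2897 0;-0.0012 -0.0025 0.0083 0 0 0.3183 0"

```text
t: 49.9
position: [0.6825, -0.0177, 0.2453]
ee_rot: [0.871, 0.492, -0.002, 0.001]
wrist_force: [-8.4, -4.8, 9.2]
finger_gap: 0.0124
gripper_force: 61.3
```

```bash
python3 go.py 0.6848 -0.0160 0.244 -0.536; python3 -c "
from workcell import readout;o=readout.observe();print(o['moment'],o['joint_torque'][6])"
```

```text
t 49.9 pos [ 0.6825 -0.0177  0.2453] yaw -0.542 gap 0.0124 F [-8.4 -4.8  9.2] g 61.3 j7 -0.08
[0.26 0.11 0.12] [-0.     0.004 -0.006]
[-1.00656541  1.8650178   0.03239651] 0.4440946877002716
```

Scaled: 0.35 cm / 60 = 0.0058, 0.3 cm / 60 = 0.005, 0.7 rad / 3.1416 = 0.2228.

apply_moves --deltas "-0.0025 -0.0017 0.0008 0 0 0.0318 0;-0.0025 -0.0017 0.0017 0 0 0.0637 0;-0.0025 -0.0017 0.0025 0 0 0.0955 0;-0.0025 -0.0017 0.0033 0 0 0.1273 0;-0.0025 -0.0017 0.0042 0 0 0.1592 0;-0.0025 -0.0017 0.005 0 0 0.191 0;-0.0025 -0.0017 0.0058 0 0 0.2228 0;-0.0025 -0.0017 0.0058 0 0 0.2228 0"

```text
t: 50.7
position: [0.6815, -0.0165, 0.2417]
ee_rot: [0.986, 0.165, -0.001, 0.001]
wrist_force: [-7.3, -2.3, 9.0]
finger_gap: 0.0124
gripper_force: 61.4
```

```bash
python3 bed.py 20; python3 go.py 0.6848 -0.0160 0.244 -1.236; python3 -c "
from workcell import readout;o=readout.observe();print(o['moment'],o['joint_torque'][6])"
```

```text
t 50.8 pos [ 0.6815 -0.0165  0.2417] yaw -1.237 gap 0.0129 F [-8.4 -2.7 10. ] g 61.3 j7 -0.69
[ 0.33  0.06 -0.23] [ 0.001  0.002 -0.001]
[-0.43035849  1.60091617 -0.18245237] 0.18426472786813974
```

Scaled: 0.2 cm / 60 = 0.0033, 0.15 cm / 60 = 0.0025, 0.4 rad / 3.1416 = 0.1273.

apply_moves --deltas "0 0 0.0008 0 0 0.0318 0;0 0 0.0017 0 0 0.0637 0;0 0 0.0025 0 0 0.0955 0;0 0 0.0033 0 0 0.1273 0;0 0 0.0033 0 0 0.1273 0"

```text
t: 51.3
position: [0.6814, -0.0157, 0.2398]
ee_rot: [0.999, -0.033, -0.001, 0.0]
wrist_force: [-7.5, -0.7, 11.6]
finger_gap: 0.0125
gripper_force: 61.4
```

```bash
python3 bed.py 21; python3 go.py 0.6848 -0.0160 0.244 -1.636; python3 -c "
from workcell import readout;o=readout.observe();print(o['moment'],o['joint_torque'][6])"
```

```text
t 51.4 pos [ 0.6814 -0.0157  0.2398] yaw -1.636 gap 0.0122 F [-8.2 -0.8 11.7] g 61.4 j7 -1.04
[ 0.34  0.01 -0.42] [ 0.     0.002 -0.   ]
[-0.1193072   1.67537669 -0.07418829] 0.07777469465509057
```

Scaled: 0.15 cm / 60 = 0.0025, -0.1 cm / 60 = -0.0017, 0.3 rad / 3.1416 = 0.0955.

apply_moves --deltas "-0.0017 0 0.0008 0 0 0.0318 0;-0.0017 0 0.0017 0 0 0.0637 0;-0.0017 0 0.0025 0 0 0.0955 0"

```text
t: 51.7
position: [0.6815, -0.015, 0.2383]
ee_rot: [0.983, -0.183, 0.0, 0.0]
wrist_force: [-5.4, 0.4, 10.0]
finger_gap: 0.0121
gripper_force: 61.4
```

```bash
python3 go.py 0.6848 -0.0160 0.244 -1.936; python3 -c "
from workcell import readout;o=readout.observe();print(o['moment'],o['joint_torque'][6],o['joint_velocities'][6])"; python3 bed.py 22; python3 - <<'E'
import cv2,numpy as np
I=[cv2.resize(cv2.imread(f"pics/s{k}.png")[210:265,285:335],(400,440),interpolation=cv2.INTER_CUBIC) for k in(19,22)]
cv2.imwrite("pics/c22.png",np.hstack(I))
E
```

```text
t 51.7 pos [ 0.6815 -0.015   0.2383] yaw -1.938 gap 0.0121 F [-5.4  0.4 10. ] g 61.4 j7 -1.33
[ 0.34 -0.03 -0.57] [-0.    -0.    -0.002]
[-0.17205326  1.27546745  0.30901733] 0.5198467522859573 -0.9381966456234093
```

View pics/c22.png

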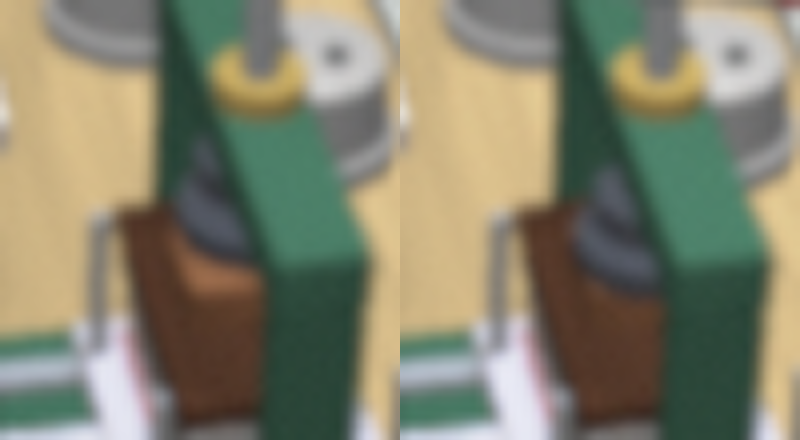

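The pair shows the foot before (left, clear gap above the block) and now (right, foot disc lowered onto the block at about (620,270)). The turning moment has risen from about 0.05 to 0.31 Nm.

Scaled: 0.1 cm / 60 = 0.0017, 0.05 cm / 60 = 0.0008, 0.2 rad / 3.1416 = 0.0637.

apply_moves --deltas "0 0 0.0008 0 0 0.0318 0;0 0 0.0017 0 0 0.0637 0"

```text
t: 52.0
position: [0.6817, -0.0146, 0.2374]
ee_rot: [0.96, -0.28, 0.0, -0.0]
wrist_force: [-5.1, 0.1, 9.7]
finger_gap: 0.0125
gripper_force: 61.4
```

```bash
python3 go.py 0.6848 -0.0160 0.244 -2.136; python3 -c "
from workcell import readout;o=readout.observe();print(o['moment'],o['joint_torque'][6],o['joint_velocities'][6])"
```

```text
t 52.0 pos [ 0.6817 -0.0146  0.2374] yaw -2.137 gap 0.0125 F [-5.1  0.1  9.7] g 61.4 j7 -1.52
[ 0.33 -0.05 -0.66] [-0.001 -0.    -0.001]
[-0.03699628  1.17072804  0.32982975] 0.487927682697773 -0.9545868453278036
```

Scaled: -12 cm / 60 = -0.2, -9 cm / 60 = -0.15, 0.2 rad / 3.1416 = 0.0637.

apply_moves --deltas "0 0 0.0017 0 0 0.0637 0;0 0 0.0017 0 0 0.0637 0.5;0 0 0.0017 0 0 0.0637 0.5;0 0 0.0017 0 0 0.0637 0.5;0 0 -0.0333 0 0 0.0637 0.5;0 0 -0.0833 0 0 0.0637 0.5;0 0 -0.15 0 0 0.0637 0.5;0 0 -0.2 0 0 0.0637 0.5"

```text
t: 52.8
position: [0.6821, -0.0152, 0.3589]
ee_rot: [0.928, -0.373, 0.002, -0.0]
wrist_force: [0.6, 0.1, 0.4]
finger_gap: 0.0426
gripper_force: 0.0
```

```bash
python3 bed.py 23; python3 go.py; python3 - <<'E'
from h import *
def red(f,box):
    x0,y0,x1,y1=box;c=cv2.resize(cv2.imread(f)[y0:y1,x0:x1],None,fx=4,fy=4,interpolation=cv2.INTER_CUBIC);h=cv2.cvtColor(c,cv2.COLOR_BGR2HSV).astype(int)
    m=((((h[:,:,0]<8)|(h[:,:,0]>172))&(h[:,:,1]>170)&(h[:,:,2]>60))).astype(np.uint8)
    n,l,st,ce=cv2.connectedComponentsWithStats(m);return [(ce[i]/4-.375+[x0,y0]).round(1) for i in range(1,n) if st[i,4]>60]
b=red("pics/s23.png",(285,185,350,225));a=red("pics/t23.png",(290,115,330,180));print(a,b)
P=[onz("side",p,.244) for p in b];
if len(P)>1: d=P[1]-P[0];print("bar",np.linalg.norm(d),np.arctan2(d[1],d[0]),"centre",(P[0]+P[1])/2)
for z in(.259,.262):
  Q=[onz("side",p,z) for p in((301.5,201.4),(335.3,199.9))];d=Q[1]-Q[0];print("start",np.arctan2(d[1],d[0]),(Q[0]+Q[1])/2)
E
```

```text
t 52.9 pos [ 0.6831 -0.0166  0.3618] yaw -2.334 gap 0.0424 F [0.6 0.1 0.4] g 0.0 j7 -1.81
[] [array([301.2, 205.8]), array([334.8, 205.5])]
bar 0.09457829470761218 -0.17391765997454078 centre [ 0.68263953 -0.0175643   0.244     ]
start -0.10978593213526247 [ 0.68387322 -0.01495309  0.259     ]
start -0.10978593213526187 [ 0.68257982 -0.01938624  0.262     ]
```

Scaled: -4 cm / 60 = -0.0667, -2 cm / 60 = -0.0333.

apply_moves --deltas "0 0 -0.0333 0 0 0 0.5;0 0 -0.0667 0 0 0 0.5;0 0 -0.0667 0 0 0 0.5;0 0 -0.0667 0 0 0 0.5;0 0 -0.0667 0 0 0 0.5;0 0 -0.0667 0 0 0 0.5"

```text
t: 53.5
position: [0.6817, -0.0142, 0.3935]
ee_rot: [0.928, -0.373, -0.001, 0.0]
wrist_force: [-0.2, 0.4, -0.4]
finger_gap: 0.0429
gripper_force: 0.0
```

```bash
python3 bed.py 24; python3 - <<'E'
from h import *
x0,y0,x1,y1=285,185,350,225;c=cv2.resize(cv2.imread("pics/s24.png")[y0:y1,x0:x1],None,fx=4,fy=4,interpolation=cv2.INTER_CUBIC);h=cv2.cvtColor(c,cv2.COLOR_BGR2HSV).astype(int)
m=((((h[:,:,0]<8)|(h[:,:,0]>172))&(h[:,:,1]>170)&(h[:,:,2]>60))).astype(np.uint8)
n,l,st,ce=cv2.connectedComponentsWithStats(m);b=[ce[i]/4-.375+[x0,y0] for i in range(1,n) if st[i,4]>60]
P=[onz("side",p,.246) for p in b];d=P[1]-P[0];print(b,np.arctan2(d[1],d[0]))
E
```

```text
[array([301.20833333, 205.76302083]), array([334.82981928, 205.5496988 ])] -0.17856718940906316
```

The handle is holding still, about 3.2 rad turned in, which puts the foot roughly 24 N onto the pile.

```bash
python3 -c "
from workcell import sign_off;print(sign_off())"
```

```text
the job is handed in; nothing more can be done
None
```

The press is loaded with three plates, two sheets between them and the cover on top, slid home and clamped with an estimated 24 N (worked out from the handle angle, not read directly); I handed the job in at about 54 s, but the sign-off gave no verdict.

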